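# Drift a tube rack's tray into line with its tapered locating pin

### The arm

A 7-joint arm with a two-finger parallel gripper is mounted at the origin on the work surface. World frame = base frame: x ahead of the robot, y to its left, z up, the work surface at z = 0. Lengths are in m, angles in rad, forces in N, time in s.
With the tool pointing down it reaches from about 0.425 to 0.925 m from the base axis. Payload 6.8 kg.
Tool frame: the origin (TCP) lies on the centre line of the jaws, within the pads' length; the fingertips stand 8 mm ahead of it and the grasp point (between the pads) lies 11 mm behind it (r.finger_overhang is the distance from the TCP to the fingertips, in m); x points along the fingers, z is the direction in which the jaws open and shut, and the axes are right-handed (so a half turn about x gives the same grasp; the last joint's range is limited). The gripper opens to 85 mm and grips with 20 to 120 N. Pads are 22 mm wide; open, the fingers measure 114 mm over their backs; the gripper's body (76 mm by 85 mm) begins 54 mm behind the grasp point. The pads swing forward as they close: fully open they stand 13 mm farther back than shut.
Start: joints at [1.204, 0.477, 0.022, 1.555, -0.011, 1.109, -0.083], TCP at [0.173, -0.653, 0.2] pointing down, gripper open.
Joint ranges: [-2.96, 2.96], [-0.34, 2.1], [-1.41, 1.46], [0.24, 2.44], [-1.37, 4.51], [0.17, 1.92], [-2.96, 2.96]. Speed limits (rad/s): [2.39, 2.39, 3.14, 3.14, 3.14, 3.14, 3.14].

### API

Orientations are given as a rotation vector (axis times angle).
In Python, from bench import r gives the robot as it stands. The module is installed in compiled form; this text tells all that it offers.
- The arm moves only by the tool play_rows, never from a script. Its argument "plan" is a list of rows, each a list of 5 numbers: the opening, from -1 (shut) to 1 (fully open), then the shift along the world's x, y, z in m, then the turn about the world's z in rad. A call has 1 to 10 rows; each row is the pose to reach, as a shift and turn from the pose commanded when the call began; what a row does not reach only later rows make up. A row lasts 1/10 s, in which the tool goes at most 50 mm and 8.59 degrees, less where a joint would pass 70% of its speed; a pose out of reach is approached as far as the arm can. A call with a gripper value outside its range is refused whole. The fingers move at their own pace and stop on an object; "force" is the grip in N (left out, the last holds). Time passes only in rows, so rows that repeat a pose let the fingers close. It gives the time, the measured TCP pose, the force and the opening at its end, in the units of the state.
- r.get_obs(): the state, without advancing time (a new reading comes with each control period).
- r.grab_frame(name): name is "scene" or "top"; returns a dict with "pixels" (384x512x3 uint8, blue, green, red), "z_map" (384x512 float32, m along the optical axis (not along the pixel's ray), 0 where there is no reading), "vfov" (degrees; the focal length in pixels is half the picture's height over the tangent of half this angle, whatever the lens; pixels are square), "cx", "cy" (the principal point, pixels), "D" ([k1, k2, p1, p2, k3] as OpenCV has them; the pictures are not rectified), "R" (3x3) and "t" (3): a world point X has camera coordinates R X + t. Camera axes: x right, y down, z forward; pixel columns grow to the right and rows downward; lengths in m; the calibration is good to about 2 mm. A picture is of the moment at which its call begins.
- r.hand_in(): hands the job in, once; it reports no verdict.
Trained networks look in a picture, given as the dict that the camera call returned (one of the last four; its "shot" number tells which), for a name from the list of things; names that differ only in an ending like _2 or _b are one class to them, and where a whole thing is asked for, a point or a joint stands for the part that bears it (a point fixed in the world has none). Each returns a list of dicts, best first, with "conf" (0 to 1); they miss things now and then, are a little off and sometimes report something else, mostly with a low value. They report only what shows in the picture. A call takes as long as a camera call. They do not tell look-alikes from the thing itself.
- r.outline_of(picture, label): "mask" (384x512 bool, what is visible of it) and "bbox" ([left, top, right, bottom] as shares, 0 to 1, of the picture: columns of its width, rows of its height, round what is visible of it).
- r.pinpoint(picture, label): "position" ([column, row] as shares, 0 to 1, of the picture: columns of its width, rows of its height: a listed point, or the origin of a listed thing).
The state is a dict: "clock": time; "joints": joint angles; "qvel": joint speeds; "tau": joint torques, N m; "tcp_pos": TCP position; "orientation": TCP orientation; "contact_force": force on the tool from outside, world axes, zero at the start; "moment": the same for the moment, N m; "grip_width": finger opening in m.
Only numpy, scipy, OpenCV 4.12 (cv2) and the standard library are available. Lean on these libraries where they do the work, as an engineer would, in place of code of your own. Each camera call takes 0.05 s, during which the arm holds its last target.

### The job

The sliding tray of the tube rack has slipped out of line with the bolted plate under it. Take the tapered pin from its holder, feel its point through the tray's hole into the plate's hole below, and push it gently down, giving way sideways, so that the taper draws the tray into line; when the collar sits fully home on the tray, let go. Move the tray only with the pin, never with the gripper, press with no more than about 25 N, and leave the other bench things alone.

Things in the scene. Friction and masses are not known exactly. Their poses are not given: they have to be found in the camera images.
- tray (a joint): How far the tray is slid out of line with the rack's bolted plate, m: its hole's centre minus the plate's, along the rack's +y. 0 = holes in line; 0.009 to 0.010 at the start, so seen from above only a lens of hole is common to both. The tray slides along y only, 13 mm either way, drag about 6 N, no spring; driving the pin takes some 10 to 20 N downward.
- pin_grip (a point): Middle of the upright handle of the pin, a black cylinder 20 mm in diameter, 56 mm tall. Loose steel taper pin, about 120 g, point down, 123 mm long, round, z up along it. Below this point: handle to -28 mm, collar 26 mm in diameter to -33 mm (its underside), straight 16 mm shank to -53 mm, taper from 16 to 6.6 mm in diameter to -94 mm, blunt point at -95 mm.
- pin_tip (a point): The pin's flat blunt point, 5.6 mm across, 62 mm below the collar's underside; same axes as pin_grip. Home in the rack it is 6.5 mm above the bench.
- holder: Fixed grey block, 64 x 64 mm and 70 mm tall, origin at the centre of its underside; a 20 mm hole in the middle of its top, 66 mm deep, in which the pin stands loosely at the start with its collar resting on the top.
- jar: Bystander: amber glass jar with a black cap, 52 mm in diameter and 65 mm tall, origin at the centre of its underside. Leave alone.
- tipbox: Bystander: white tray of yellow pipette tips, 85 x 120 mm and 50 mm tall, origin at the centre of its underside. Leave alone.
- beaker: Bystander: small glass beaker, 60 mm in diameter and 65 mm tall, origin at the centre of its underside. Leave alone.
- rack: Tube rack, fixed: two rails 112 mm apart over all, 52 mm tall, y = -45 to 335 mm (y: its length and slide). Across them a bolted steel plate, top 60 mm up, 17 mm hole at x = 0; its slots let it sit up to 12 mm either way along y from the origin, not reported. On it the tray's 8 mm tongue, top 68.5 mm up, equal hole. Open below down to the bench. Tubes from y = 103 mm, 129 mm tall.
- pin: The pin as a whole, origin at its point, z up along the pin.
Mind the look-alikes: they are no part of the job. Of the things shaped like the pin, the bare steel one is meant.

How it is judged:
On the way:
1. the pin's point is through the tray and 4 mm into the plate's hole while the tray is still more than 4 mm out of line (value of joint tray above 0.004 m and height (world z) of pin_tip below 0.056 m and horizontal distance between pin_tip and rack below 0.024 m), for 0.05 s.
At the end, for the whole second after the job is handed in: The tray is within 2 mm of being in line with the plate; the pin stands in both holes, upright within 0.06 rad, its point within 16 mm of the rack's origin sideways and less than 8.5 mm above the bench (collar within 2 mm of the tray), at rest (value of joint tray between -0.002 and 0.002 m and height (world z) of pin_tip below 0.0085 m and horizontal distance between pin_tip and rack below 0.016 m and angle between pin_tip's own z axis and vertical below 0.06 rad and linear speed of pin below 0.01 m/s); the robot touches nothing.
It fails at once if the pin presses on the rack or tray with over 55 N, all its contacts added up (a downward push of 25 N stays below) (contact force between pin and rack above 55 N).
It fails at once if the gripper or arm presses on the rack or its tray (contact force between any of the fingers, the arm and rack above 2 N).
It fails at once if a bystander is moved by more than 20 mm (distance of any of jar, tipbox, beaker from where it was at the start of the episode above 0.02 m).
It also fails if it takes over 64 s, if anything falls off the work surface, if the arm or the gripper's body presses on something with over 40 N, if the wrist force passes 120 N, or if a joint passes its speed limit or range.

## Working session

There is one attempt and no reset: what is moved stays moved. The work goes in short steps, Python scripts to look and compute and a tool call to move; the robot and the scene stay as the last step left them, time stands still between calls to the robot, and variables do not carry over. Pictures are saved under pics/ and viewed, and the job is handed in when it is done.

Besides the shell and the picture viewer there is one more tool, called as name(argument=value, ...), one argument or row to a line, values as JSON. play_rows: Moves the arm, as the interface text tells. Its arguments: {"type":"object","properties":{"plan":{"type":"array","items":{"type":"array","items":{"type":"number"}}},"force":{"type":"number"}},"required":["plan"]}

```bash
mkdir -p pics
cat > h.py <<'E'
import numpy as np, cv2
from bench import r
def K(f):
    h,w=f["pixels"].shape[:2]; fl=h/2/np.tan(np.radians(f["vfov"])/2)
    return np.array([[fl,0,f["cx"]],[0,fl,f["cy"]],[0,0,1.]])
def ray(f,px):
    u=cv2.undistortPoints(np.array([[px]],float),K(f),np.array(f["D"],float))[0,0]
    R=np.array(f["R"]);t=np.array(f["t"]); return -R.T@t, R.T@np.array([u[0],u[1],1.])
def atz(f,px,z):
    o,d=ray(f,px); return o+d*(z-o[2])/d[2]
def bydepth(f,px):
    o,d=ray(f,px); return o+d*f["z_map"][int(round(px[1])),int(round(px[0]))]
def proj(f,X):
    R=np.array(f["R"]);t=np.array(f["t"])
    return cv2.projectPoints(np.array([X],float),cv2.Rodrigues(R)[0],t,K(f),np.array(f["D"],float))[0][0,0]
def tri(f,a,g,b):
    o1,d1=ray(f,a);o2,d2=ray(g,b);d1/=np.linalg.norm(d1);d2/=np.linalg.norm(d2)
    s=np.linalg.lstsq(np.c_[d1,-d2],o2-o1,rcond=None)[0]
    p=o1+d1*s[0];q=o2+d2*s[1];return (p+q)/2,np.linalg.norm(p-q)
def crop(f,c,h,name,s=6):
    x,y=map(int,c);im=f["pixels"][max(0,y-h):y+h,max(0,x-h):x+h]
    cv2.imwrite(name,cv2.resize(im,None,fx=s,fy=s,interpolation=cv2.INTER_CUBIC))
E
python3 - <<'E'
from h import *
o=r.get_obs();print(o['tcp_pos'],o['orientation'],o['contact_force'],o['grip_width'],o['clock'])
for n in("scene","top"):
    f=r.grab_frame(n);cv2.imwrite(f"pics/{n}0.png",f["pixels"]);print(n,-np.array(f["R"]).T@f["t"],f["vfov"],f["D"])
    for l in("pin_grip","pin_tip","pin","holder","rack","tray","jar","tipbox","beaker"):
        for d in r.pinpoint(f,l)[:4]:
            p=np.array(d["position"])*[512,384];print(l,p.round(1),round(d["conf"],2),bydepth(f,np.clip(p,0,[511,383])).round(3))
E
```

```text
[ 0.17257456 -0.65186342  0.1985151 ] [ 1.01752982  1.3221856  -1.01579763] [ 0.52897575 -0.25464673 -0.40118607] 0.08519065290867442 0.0
scene [ 0.84756679 -0.41481176  0.62086963] 52.358739112130465 [-0.10841447  0.          0.          0.          0.        ]
pin_grip [266.2 203.1] 0.97 [ 0.607 -0.093  0.108]
pin_grip [171.9 189.7] 0.88 [ 0.47  -0.18   0.113]
pin_grip [216.2 150.1] 0.72 [ 0.448 -0.051  0.098]
pin_grip [221.8 179. ] 0.56 [ 0.523 -0.111  0.122]
pin_tip [226.3 214. ] 0.72 [ 0.549 -0.132  0.065]
pin_tip [178.9 221.6] 0.68 [ 0.462 -0.176  0.008]
pin_tip [263.  236.1] 0.62 [ 0.602 -0.09  -0.   ]
pin [261.4 236.1] 0.79 [ 0.599 -0.091 -0.001]
pin [178.9 218.9] 0.64 [ 0.466 -0.176  0.02 ]
holder [227.3 216.7] 0.81 [ 0.549 -0.129  0.055]
rack [315.8 167.4] 0.7 [ 0.574  0.125 -0.003]Traceback (most recent call last):
  File "<stdin>", line 6, in <module>
ValueError: it knows: beaker, holder, jar, pin, pin_grip, pin_tip, rack, tipbox
```

Run:
```python
from h import *
for n in("scene","top"):
    f=r.grab_frame(n);cv2.imwrite(f"pics/{n}1.png",cv2.resize(f["pixels"],(800,600)));print(n,-np.array(f["R"]).T@f["t"],f["vfov"],f["D"])
    for l in("pin_grip","pin_tip","pin","holder","rack","jar","tipbox","beaker"):
        for d in r.pinpoint(f,l)[:4]:
            p=np.array(d["position"])*[512,384];print(l,p.round(1),round(d["conf"],2),bydepth(f,np.clip(p,0,[511,383])).round(3))
```

```text
scene [ 0.84756679 -0.41481176  0.62086963] 52.358739112130465 [-0.10841447  0.          0.          0.          0.        ]
pin_grip [220.8 184.4] 0.9 [ 0.522 -0.114  0.109]
pin_grip [173.7 192.1] 0.77 [ 0.471 -0.178  0.105]
pin_grip [266.3 203.6] 0.55 [ 0.607 -0.093  0.107]
pin_grip [219.2 149.5] 0.53 [ 0.456 -0.05   0.104]
pin_tip [180.4 224.5] 0.6 [ 0.465 -0.175 -0.   ]
pin_tip [267.3 232.8] 0.58 [ 0.607 -0.084  0.008]
pin [179.4 221.6] 0.89 [ 0.465 -0.176  0.01 ]
pin [264.5 234.1] 0.62 [ 0.601 -0.085  0.001]
holder [227.5 215.8] 0.93 [ 0.549 -0.129  0.057]
rack [314.1 164.9] 0.88 [ 0.567  0.127 -0.   ]
jar [134.2 250.7] 0.8 [ 0.467 -0.281  0.035]
jar [313.7 263.5] 0.24 [ 0.716 -0.094  0.034]
tipbox [228.3 294.6] 0.74 [ 0.648 -0.233  0.042]
tipbox [312.6 163.7] 0.33 [ 0.563  0.128 -0.001]
beaker [312.3 260.4] 0.68 [ 0.714 -0.097  0.045]
top [ 0.50931876 -0.06244491  0.93426041] 53.46036667444058 [-0.00017761  0.          0.          0.          0.        ]
pin_grip [270.3 220.4] 0.65 [ 0.516 -0.098  0.13 ]
pin_grip [243.4 251.5] 0.63 [ 0.452 -0.041  0.125]
pin_grip [269.4 221.8] 0.62 [ 0.514 -0.096  0.131]
pin_grip [303.3 251.1] 0.57 [ 0.442 -0.184 -0.001]
pin [295.5 244.3] 0.69 [ 0.459 -0.165 -0.001]
pin [245.5 251.5] 0.55 [ 0.452 -0.045  0.124]
pin [268.7 220.2] 0.48 [ 0.517 -0.095  0.131]
pin [262.2 185.6] 0.47 [ 0.592 -0.082  0.11 ]
holder [269.  223.2] 0.78 [ 0.511 -0.095  0.131]
jar [335.5 251.4] 0.93 [ 0.446 -0.248  0.065]
tipbox [322. 175.] 0.91 [ 0.623 -0.226  0.041]
beaker [254.  142.4] 0.82 [ 0.71  -0.066  0.005]
```

View pics/scene1.png

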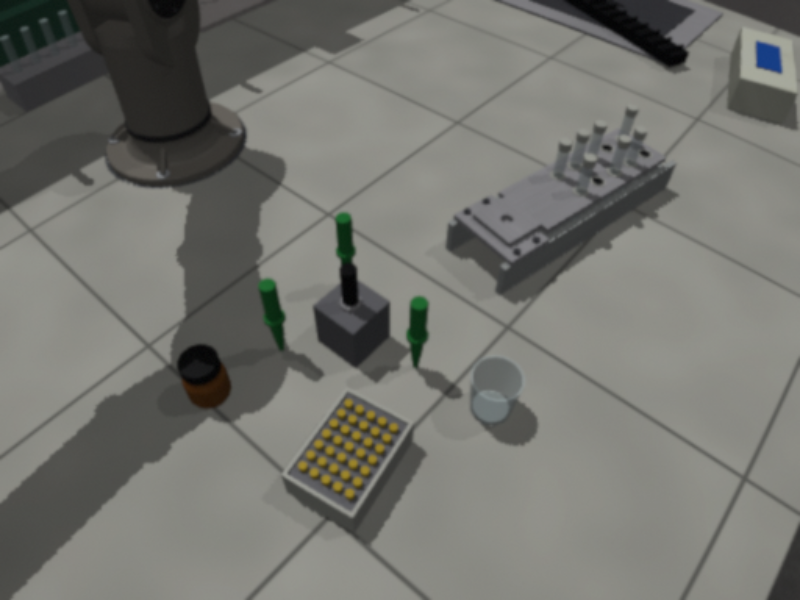

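View pics/top1.png

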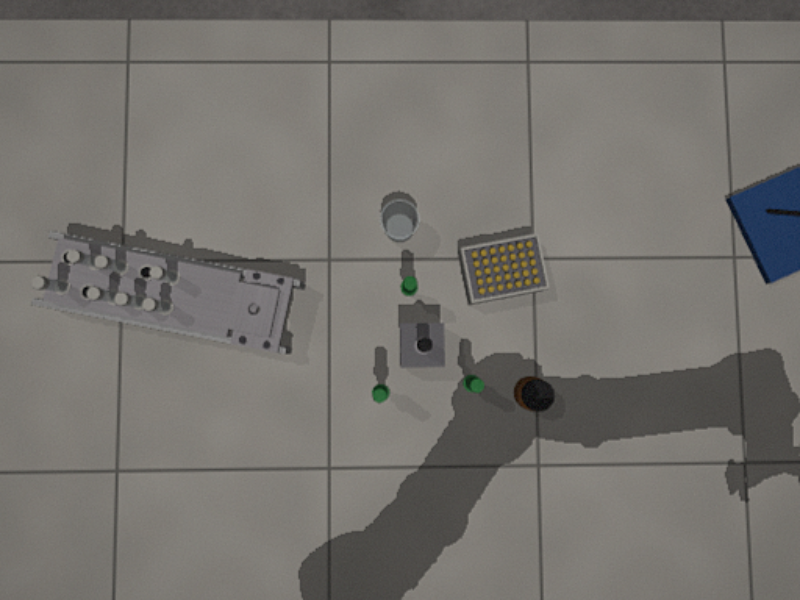

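Candidates in scene view (800x600): the black-handled pin in the holder (348,285), and green ones at (344,235), (272,312) and (418,330). By its description (bare steel, black handle, in the holder) it's the one at (348,285). I'll check that in a close crop.

```bash
cat > m1.py <<'E'
from h import *
f=r.grab_frame("scene");g=r.grab_frame("top")
crop(f,(223,190),40,"pics/c1.png",8)
crop(g,(270,220),35,"pics/c2.png",8)
crop(f,(330,145),50,"pics/c3.png",8)
crop(g,(163,197),35,"pics/c4.png",10)
print(K(f)[0,0],K(g)[0,0])
E
python3 m1.py
```

```text
390.5504440263542 381.2490336033594
```

View pics/c1.png

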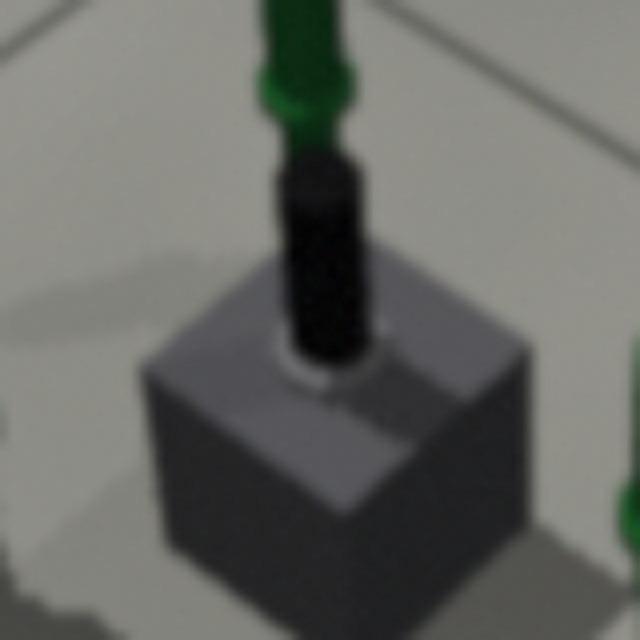

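View pics/c2.png

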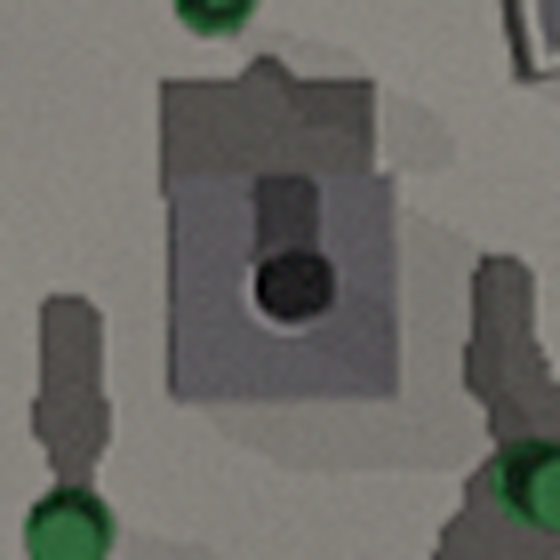

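View pics/c3.png

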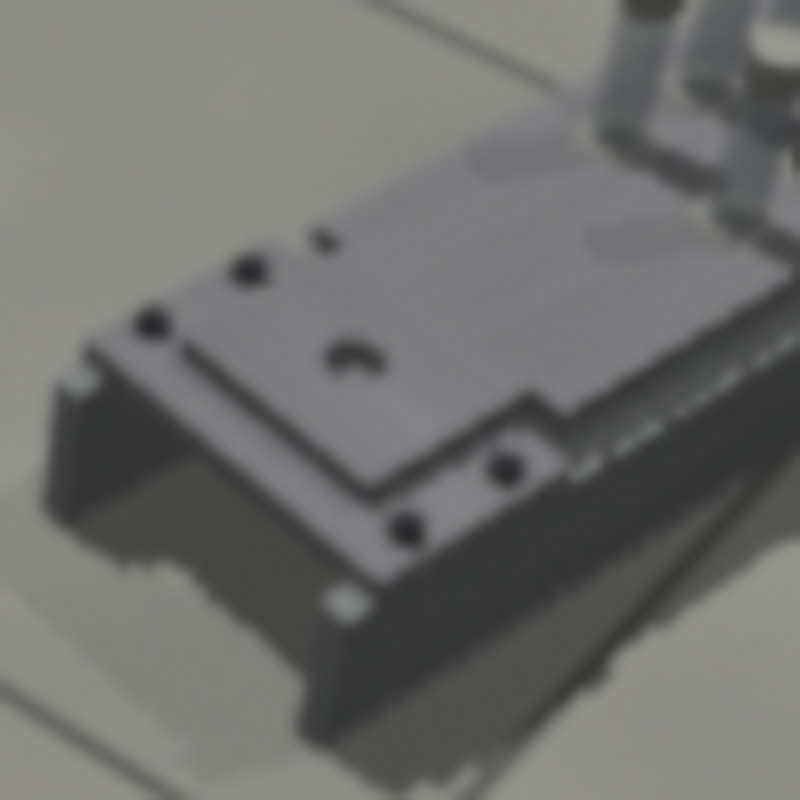

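View pics/c4.png

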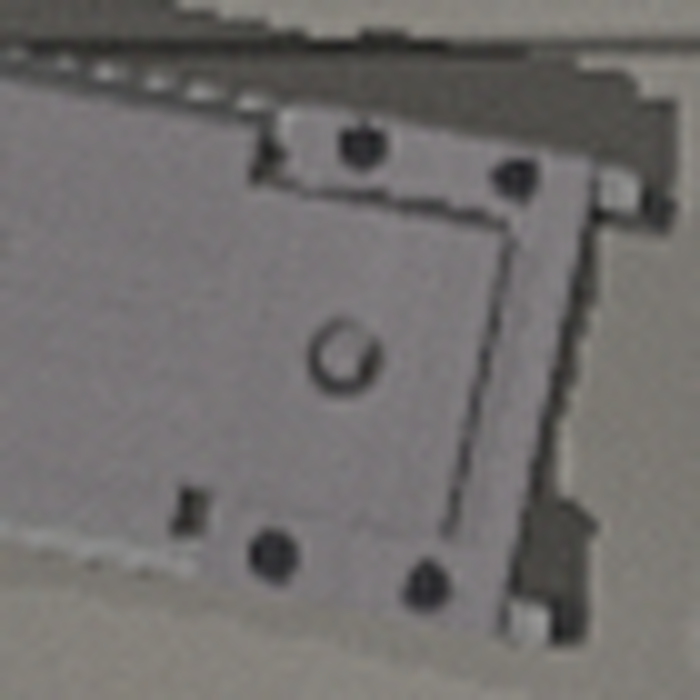

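The crop confirms it: black handle, bare steel collar in the holder; the other three are all green. Now I'll measure precisely.

```bash
cat > m2.py <<'E'
from h import *
f=r.grab_frame("scene");g=r.grab_frame("top")
o=r.get_obs();Rt=cv2.Rodrigues(np.array(o['orientation']))[0];print("tool axes cols\n",Rt.round(3))
# bolts
def dark(img,c,h=4,thr=None):
    gr=cv2.cvtColor(img,cv2.COLOR_BGR2GRAY).astype(float);x,y=map(int,np.round(c))
    P=gr[y-h:y+h+1,x-h:x+h+1];m=np.clip(np.median(P)-10-P,0,None);Y,X=np.mgrid[y-h:y+h+1,x-h:x+h+1]
    return np.array([(m*X).sum()/m.sum(),(m*Y).sum()/m.sum()])
off=np.array([128,162]);B=[]
for c in [(363,145),(516,178),(272,555),(427,585)]:
    p=dark(g["pixels"],np.array(c)/10+off-.5);B.append(atz(g,p,0.06));print("top bolt",p.round(2),B[-1].round(4))
offs=np.array([280,95]);
for i,c in enumerate([(407,530),(507,470),(152,323),(250,272)]):
    p=dark(f["pixels"],np.array(c)/8+offs-.5);q=proj(g,[0,0,0]);print("scene bolt",p.round(2),atz(f,p,.06).round(4))
# handle top: dark blob
gr=cv2.cvtColor(g["pixels"],cv2.COLOR_BGR2GRAY)
S=10;im=cv2.resize(g["pixels"][187:212,150:175],None,fx=24,fy=24,interpolation=cv2.INTER_NEAREST);cv2.imwrite("pics/hole_top.png",cv2.convertScaleAbs(im,alpha=1.6,beta=-40))
im=cv2.resize(f["pixels"][128:153,312:337],None,fx=24,fy=24,interpolation=cv2.INTER_NEAREST);cv2.imwrite("pics/hole_sc.png",cv2.convertScaleAbs(im,alpha=1.6,beta=-40))
m=(gr[210:235,258:285]<22).astype(np.uint8)
n,l,st,ce=cv2.connectedComponentsWithStats(m);k=1+st[1:,4].argmax();pt=ce[k]+[258,210];print("top handle blob",pt,st[k],atz(g,pt,.131))
for k2 in [(0,0)]: print("z",g["z_map"][int(pt[1]),int(pt[0])],bydepth(g,pt))
gs=cv2.cvtColor(f["pixels"],cv2.COLOR_BGR2GRAY);m=(gs[160:210,205:240]<14).astype(np.uint8)
n,l,st,ce=cv2.connectedComponentsWithStats(m);k=1+st[1:,4].argmax();ps=ce[k]+[205,160];print("scene handle blob",ps,st[k]+[205,160,0,0,0])
print("axis at grip z, scene:",atz(f,ps,.103))
for l in ("holder","rack","pin"):
  for n,F in(("s",f),("t",g)):
    for d in r.outline_of(F,l)[:1]:
        M=d["mask"]&(F["z_map"]>0);ys,xs=np.nonzero(M);P=np.array([bydepth(F,(x,y)) for x,y in zip(xs,ys)]);print(l,n,round(d["conf"],2),P.min(0).round(3),P.max(0).round(3),len(P))
E
python3 m2.py
```

```text
tool axes cols
 [[-0.     0.967  0.256]
 [ 0.     0.256 -0.967]
 [-1.    -0.    -0.   ]]
top bolt [164.04 175.31] [0.6228 0.142  0.06  ]
top bolt [179.19 178.65] [0.6148 0.1072 0.06  ]
top bolt [154.83 217.13] [0.527  0.1619 0.06  ]
top bolt [170.2  220.25] [0.5196 0.127  0.06  ]
scene bolt [330.62 161.21] [0.6138 0.1052 0.06  ]
scene bolt [342.86 153.25] [0.6203 0.1414 0.06  ]
scene bolt [298.82 135.31] [0.5199 0.1248 0.06  ]
scene bolt [310.78 128.53] [0.5264 0.16   0.06  ]
top handle blob [267.4 220. ] [9 8 2 5 5] [ 0.51740664 -0.0920283   0.131     ]
z 0.825788 [ 0.51764649 -0.09290562  0.1071786 ]
scene handle blob [223.32       184.50666667] [219 175   9  20 150]
axis at grip z, scene: [ 0.52174259 -0.10751494  0.103     ]
holder s 0.73 [ 0.485 -0.136 -0.001] [ 0.551 -0.069  0.072] 1618
holder t 0.86 [ 0.484 -0.132 -0.   ] [ 0.547 -0.069  0.13 ] 672
rack s 0.62 [ 0.506  0.075 -0.004] [0.692 0.556 0.131] 7293
pin s 0.73 [ 0.559 -0.095 -0.   ] [ 0.615 -0.045  0.123] 417
pin t 0.68 [ 0.442 -0.05   0.065] [ 0.458 -0.03   0.127] 82
```

View pics/hole_top.png

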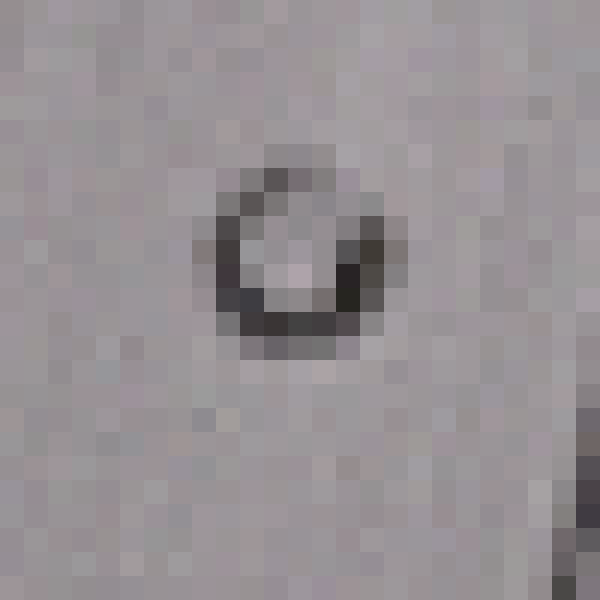

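View pics/hole_sc.png

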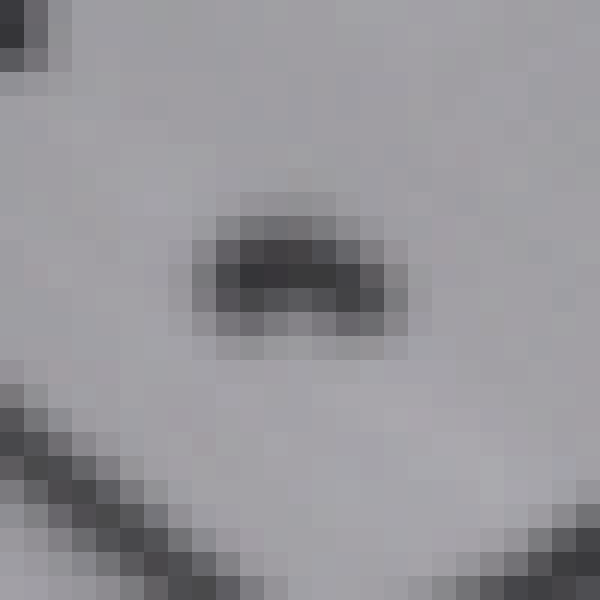

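```bash
cat > m3.py <<'E'
from h import *
from scipy.optimize import least_squares
f=r.grab_frame("scene");g=r.grab_frame("top")
ya=np.radians(-11.8);yv=np.array([-np.sin(ya),np.cos(ya)])
# handle fit: mask centroid of rendered cylinder (z .075-.131,r .01) vs dark pixels in both pictures
def hull(F,x,y,z0,z1,rad,s=8):
    a=np.linspace(0,2*np.pi,40);P=np.array([[x+rad*np.cos(t),y+rad*np.sin(t),z] for z in(z0,z1) for t in a])
    p=np.array([proj(F,q) for q in P]);return cv2.convexHull(p.astype(np.float32))[:,0]
def blob(F,x0,x1,y0,y1,T):
    gr=cv2.cvtColor(F["pixels"],cv2.COLOR_BGR2GRAY).astype(float);g_=cv2.cvtColor(F["pixels"],cv2.COLOR_BGR2HSV)
    P=gr[y0:y1,x0:x1];m=((P<T)&~((g_[y0:y1,x0:x1,1]>120)&(P>12))).astype(np.uint8)
    n,l,st,ce=cv2.connectedComponentsWithStats(m);k=1+st[1:,4].argmax();print("blob",ce[k]+[x0,y0],st[k]);return ce[k]+[x0,y0],st[k][4]
cg,ag=blob(g,258,285,212,232,38);cs,as_=blob(f,208,240,165,208,32)
for dz in (0,):
  def cen(F,x,y):
    h=hull(F,x,y,.075+dz,.131+dz,.010);m=cv2.moments(h);return np.array([m["m10"]/m["m00"],m["m01"]/m["m00"]]),m["m00"]
  for nm,F,c in(("top",g,cg),("scene",f,cs)):
    s=least_squares(lambda v:cen(F,*v)[0]-c,[.516,-.1]);print(nm,s.x,cen(F,*s.x)[1],(ag,as_))
for nm,F,c in(("top",g,(161.95,197.15)),("scene",f,(324.,139.2))): 
    p=atz(F,c,.0685);print("trayhole",nm,p.round(4))
p,e=tri(f,(324.,139.2),g,(161.95,197.15));print("tri",p,e)
# holder top depth points
for nm,F in(("s",f),("t",g)):
    d=r.outline_of(F,"holder")[0];ys,xs=np.nonzero(d["mask"]);P=np.array([bydepth(F,(x,y)) for x,y in zip(xs,ys)]);T=P[abs(P[:,2]-.07)<.004]
    print("holdertop",nm,len(T),cv2.minAreaRect((T[:,:2]*1000).astype(np.float32)),np.median(T[:,2]))
    d=r.pinpoint(F,"rack");print([(np.array(q["position"])*[512,384],q["conf"]) for q in d])
# tray plane height by depth
for nm,F,c in(("top",g,(155,192)),("scene",f,(335,135))): print(nm,bydepth(F,c))
E
python3 m3.py
```

```text
blob [271.18644068 220.23728814] [ 9  4  9  9 59]
blob [223.20524017 181.79475983] [ 11   3  10  28 229]
top [ 0.51701301 -0.10083205] 77.83556834910996 (np.int32(59), np.int32(229))
scene [ 0.5180732  -0.10386354] 315.64564106450416 (np.int32(59), np.int32(229))
trayhole top [0.5719 0.1442 0.0685]
trayhole scene [0.5714 0.1422 0.0685]
tri [0.57135741 0.1440138  0.06725566] 0.0015530103861726109
holdertop s 717 ((518.2643432617188, -102.32449340820312), (64.70182037353516, 64.84227752685547), 89.5920639038086) 0.06873488621016355
[(array([310.5792, 162.3936]), 0.82)]
holdertop t 661 ((516.082275390625, -101.2857666015625), (62.32804489135742, 63.84382629394531), 2.257737874984741) 0.06956919680860241
[(array([172.288 , 200.4864]), 0.63), (array([273.8176, 220.992 ]), 0.38)]
top [0.58383919 0.16035725 0.06717375]
scene [0.58202792 0.16797172 0.06931939]
```

play_rows(
  plan=[
    [0.2,0.03,0.05,0.01,-0.05],
    [0.2,0.055,0.09,0.02,-0.1],
    [0.2,0.08,0.13,0.02,-0.15],
    [0.2,0.105,0.17,0.02,-0.2],
    [0.2,0.13,0.21,0.02,-0.25],
    [0.2,0.157,0.25,0.02,-0.3],
    [0.2,0.182,0.29,0.02,-0.35],
    [0.2,0.207,0.33,0.02,-0.4],
    [0.2,0.232,0.37,0.02,-0.44],
    [0.2,0.257,0.41,0.02,-0.465],
  ],
  force=70,
)

```text
clock: 3.0
tcp_pos: [0.4306, -0.2409, 0.2199]
orientation: [1.361, 1.103, -1.36]
contact_force: [1.6, -0.3, 1.0]
grip_width: 0.0513
```

play_rows(
  plan=[
    [0.2,0.03,0.045,0,0],
    [0.2,0.055,0.085,0,0],
    [0.2,0.075,0.12,0,0],
    [0.2,0.0875,0.1407,0,0],
    [0.2,0.0875,0.1407,0,0],
    [0.2,0.0875,0.1407,0,0],
    [0.2,0.0875,0.1407,0,0],
    [0.2,0.0875,0.1407,0,0],
  ],
)

```text
clock: 3.8
tcp_pos: [0.5166, -0.1034, 0.2195]
orientation: [1.361, 1.103, -1.362]
contact_force: [-0.5, -0.1, 0.4]
grip_width: 0.0515
```

Run:
```python
from h import *
o=r.get_obs();Rt=cv2.Rodrigues(np.array(o['orientation']))[0];print(Rt.round(4),o['contact_force'],o['tcp_pos'],o['grip_width'])
f=r.grab_frame("scene");cv2.imwrite("pics/s2.png",f["pixels"])
crop(f,(230,170),50,"pics/s2c.png",8)
```

```text
[[-3.000e-04  9.783e-01 -2.073e-01]
 [-6.000e-04 -2.073e-01 -9.783e-01]
 [-1.000e+00 -1.000e-04  6.000e-04]] [-0.49251745 -0.08615971  0.37571601] [ 0.51664118 -0.10342594  0.21948825] 0.05149718153260681
```

View pics/s2.png

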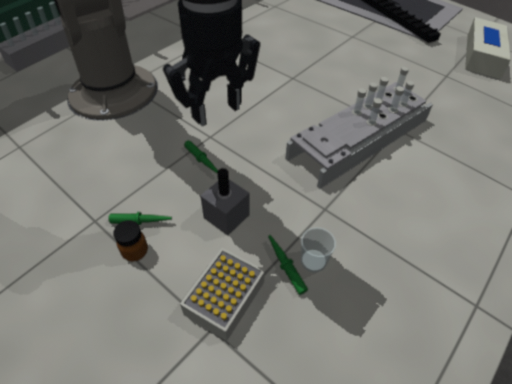

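The green look-alikes have toppled on their own; they were balanced on their points, and the arm stayed well above them. The real pin still stands at (224,182), so I'm descending.

play_rows(
  plan=[
    [0.2,0.0005,0.0005,-0.03,0],
    [0.2,0.0008,0.001,-0.06,0],
    [0.2,0.0008,0.001,-0.09,0],
    [0.2,0.0008,0.001,-0.11,0],
    [0.2,0.0008,0.001,-0.1235,0],
    [0.2,0.0008,0.001,-0.1235,0],
    [0.2,0.0008,0.001,-0.1235,0],
  ],
)

```text
clock: 4.55
tcp_pos: [0.5185, -0.1012, 0.0966]
orientation: [1.36, 1.104, -1.359]
contact_force: [-0.5, 0.2, 0.4]
grip_width: 0.0511
```

Run:
```python
from h import *
f=r.grab_frame("scene");g=r.grab_frame("top")
crop(f,(225,180),40,"pics/s3c.png",8)
```

```text
(no output)
```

View pics/s3c.png

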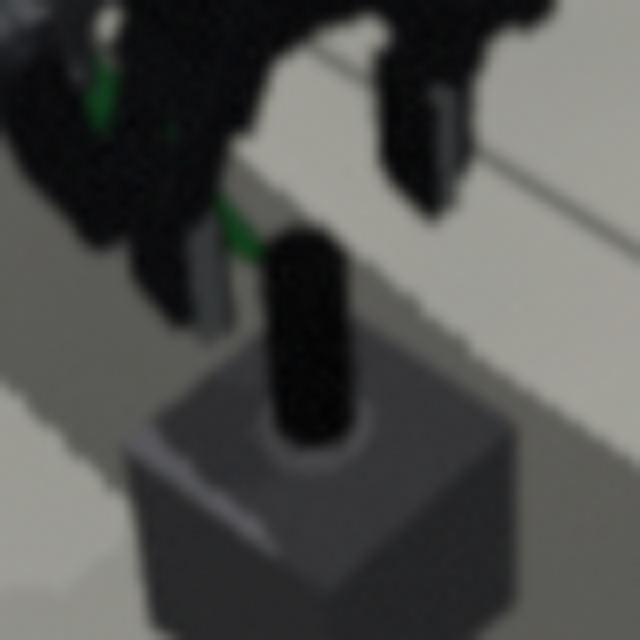

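Run:
```python
from h import *
o=r.get_obs();t=np.array(o['tcp_pos']);print(t,r.finger_overhang)
f=r.grab_frame("scene");g=r.grab_frame("top")
gz=np.array([.207,.978,0])
for dz in(-.008,0,.011): 
  for s in(-.0257,0,.0257): print(dz,s,((proj(f,t+[0,0,dz]+s*gz)-[185,140])*8).round(0))
for z in(.075,.103,.131):print("pin",z,((proj(f,[.5178,-.1025,z])-[185,140])*8).round(0))
crop(g,(270,220),50,"pics/t3c.png",8)
P=[(round(float(a),3)) for a in bydepth(f,(185+210/8,140+280/8))];print(P,bydepth(f,(185+435/8,140+150/8)),bydepth(f,(185+310/8,140+330/8)))
```

```text
[ 0.51909384 -0.10107262  0.09726476] 0.008
-0.008 -0.0257 [225. 427.]
-0.008 0 [321. 374.]
-0.008 0.0257 [414. 322.]
0 -0.0257 [222. 404.]
0 0 [319. 350.]
0 0.0257 [413. 299.]
0.011 -0.0257 [219. 371.]
0.011 0 [317. 318.]
0.011 0.0257 [412. 266.]
pin 0.075 [315. 415.]
pin 0.103 [309. 334.]
pin 0.131 [303. 248.]
[0.524, -0.135, 0.152] [ 0.53572712 -0.07990904  0.15544315] [ 0.52522622 -0.10924173  0.11575386]
```

View pics/t3c.png

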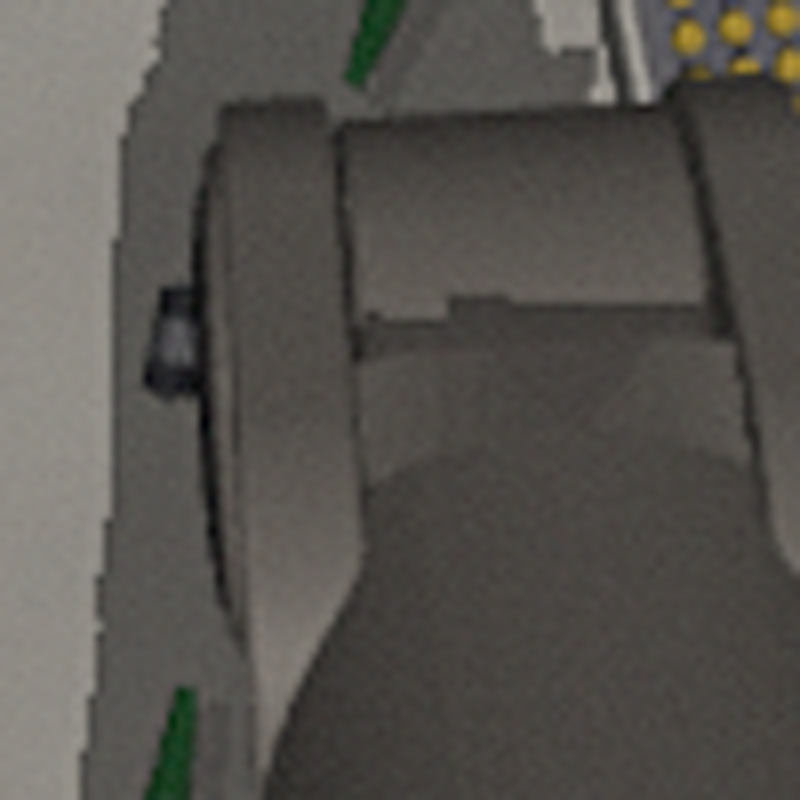

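Run:
```python
from h import *
f=r.grab_frame("scene")
crop(f,(225,180),40,"pics/s4c.png",8)
for p in [(205,325),(205,300),(205,260),(435,205),(435,180),(310,300),(310,400),(400,400)]:
    print(p,bydepth(f,(185+p[0]/8-.5,140+p[1]/8-.5)).round(3))
print(r.get_obs()['tcp_pos'],r.get_obs()['joints'])
```

```text
(205, 325) [ 0.521 -0.136  0.139]
(205, 300) [ 0.522 -0.136  0.147]
(205, 260) [ 0.524 -0.137  0.161]
(435, 205) [ 0.535 -0.08   0.14 ]
(435, 180) [ 0.535 -0.081  0.148]
(310, 300) [ 0.525 -0.11   0.127]
(310, 400) [ 0.524 -0.111  0.094]
(400, 400) [ 0.524 -0.082  0.068]
[ 0.51875733 -0.10095499  0.09699081] [ 0.28860671  0.37870777 -0.26197414  1.986504    0.13545598  0.79091044
 -1.82810083]
```

View pics/s4c.png

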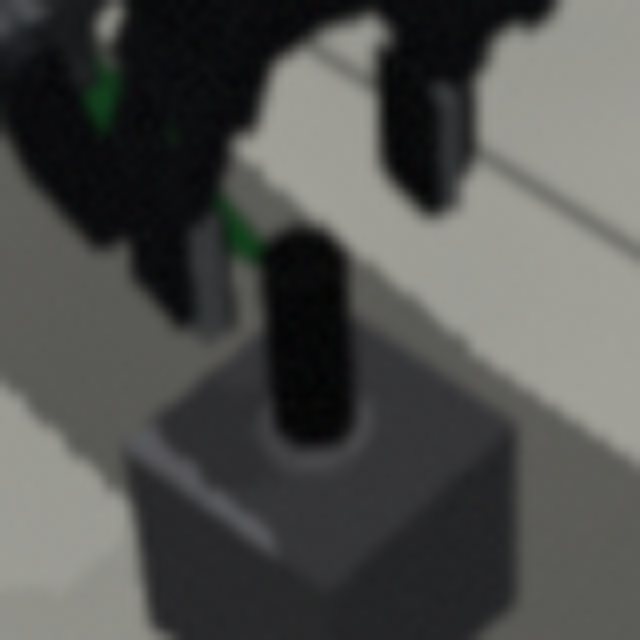

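Run:
```python
from h import *
f=r.grab_frame("scene")
t=np.array([.5166,-.1034,.2195])
for dz in(-.008,0,.02,.04,.06):print(dz,proj(f,t+[0,0,dz]))
cv2.imwrite("pics/s2d.png",cv2.resize(cv2.imread("pics/s2.png")[80:140,170:270],None,fx=8,fy=8,interpolation=cv2.INTER_CUBIC))
cv2.imwrite("pics/s5.png",f["pixels"])
# lowest finger points: cloud near the hand
Z=f["z_map"];P=[]
for y in range(100,200):
  for x in range(170,270):
    if Z[y,x]>0:
      p=bydepth(f,(x,y))
      if p[2]>.13 and abs(p[0]-.52)<.1: P.append((*p,x,y))
P=np.array(P);P=P[P[:,2].argsort()];print(P[:25:3].round(3))
```

```text
-0.008 [219.53387549 135.69680071]
0 [219.2612128  131.81578035]
0.02 [218.55883267 121.77549862]
0.04 [217.82562669 111.22723591]
0.06 [217.06004397 100.13727859]
[[ 5.21e-01 -9.80e-02  1.30e-01  2.26e+02  1.71e+02]
 [ 5.15e-01 -1.01e-01  1.30e-01  2.22e+02  1.70e+02]
 [ 5.17e-01 -9.60e-02  1.30e-01  2.25e+02  1.69e+02]
 [ 5.19e-01 -9.80e-02  1.30e-01  2.25e+02  1.70e+02]
 [ 5.25e-01 -1.08e-01  1.31e-01  2.24e+02  1.75e+02]
 [ 5.10e-01 -1.06e-01  1.31e-01  2.18e+02  1.70e+02]
 [ 5.20e-01 -1.14e-01  1.32e-01  2.19e+02  1.75e+02]
 [ 5.17e-01 -7.60e-02  1.32e-01  2.33e+02  1.62e+02]
 [ 5.23e-01 -1.34e-01  1.33e-01  2.12e+02  1.82e+02]]
```

View pics/s2d.png

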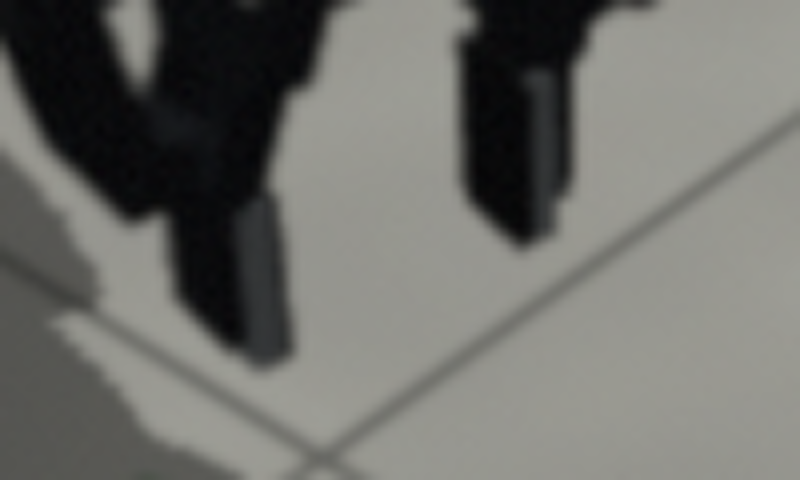

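View pics/s5.png

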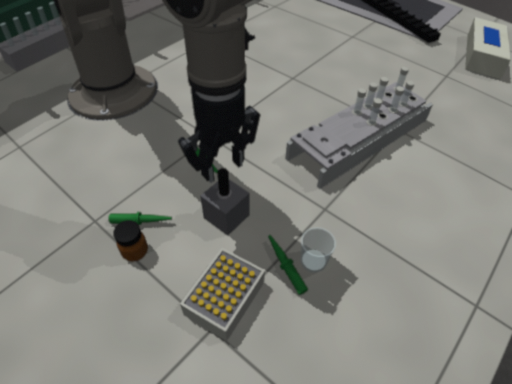

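The picture disagrees with the reported tool frame: depth puts the fingertips at z≈0.135, but the TCP reading implies about 0.09. I'm going down in small steps, watching force and image.

play_rows(
  plan=[
    [0.2,-0.0005,-0.001,-0.006,0],
    [0.2,-0.0005,-0.001,-0.012,0],
    [0.2,-0.0005,-0.001,-0.012,0],
    [0.2,-0.0005,-0.001,-0.012,0],
  ],
)

```text
clock: 5.25
tcp_pos: [0.5172, -0.1018, 0.0836]
orientation: [1.359, 1.105, -1.36]
contact_force: [-0.1, 0.2, -0.2]
grip_width: 0.0514
```

```bash
cat > tip.py <<'E'
from h import *
import sys
f=r.grab_frame("scene");o=r.get_obs();print(o['tcp_pos'].round(4) if hasattr(o['tcp_pos'],'round') else o['tcp_pos'],np.round(o['contact_force'],2))
crop(f,(225,180),40,sys.argv[1],8)
E
python3 tip.py pics/s6.png
```

```text
[ 0.5175 -0.1018  0.0838] [ 0.38  0.3  -0.27]
```

View pics/s6.png

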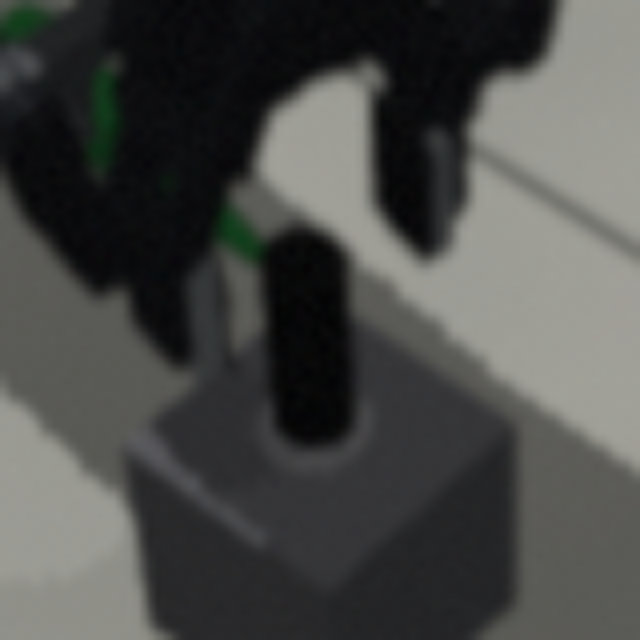

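play_rows(
  plan=[
    [0.2,0,0,-0.006,0],
    [0.2,0,0,-0.012,0],
    [0.2,0,0,-0.018,0],
    [0.2,0,0,-0.018,0],
    [0.2,0,0,-0.018,0],
  ],
)

```text
clock: 5.8
tcp_pos: [0.5174, -0.1018, 0.0657]
orientation: [1.359, 1.105, -1.36]
contact_force: [1.3, 0.7, 0.3]
grip_width: 0.0513
```

```bash
python3 tip.py pics/s7.png
python3 - <<'E'
from h import *
f=r.grab_frame("scene")
for p in [(205,420),(205,405),(205,380),(225,420),(435,300),(435,280)]:
    print(p,bydepth(f,(185+p[0]/8-.5,140+p[1]/8-.5)).round(3))
E
```

```text
[ 0.5176 -0.1018  0.0659] [ 0.45  0.27 -0.09]
(205, 420) [ 0.519 -0.137  0.107]
(205, 405) [ 0.519 -0.137  0.112]
(205, 380) [ 0.521 -0.137  0.122]
(225, 420) [ 0.522 -0.134  0.107]
(435, 300) [ 0.534 -0.081  0.109]
(435, 280) [ 0.534 -0.081  0.116]
```

View pics/s7.png

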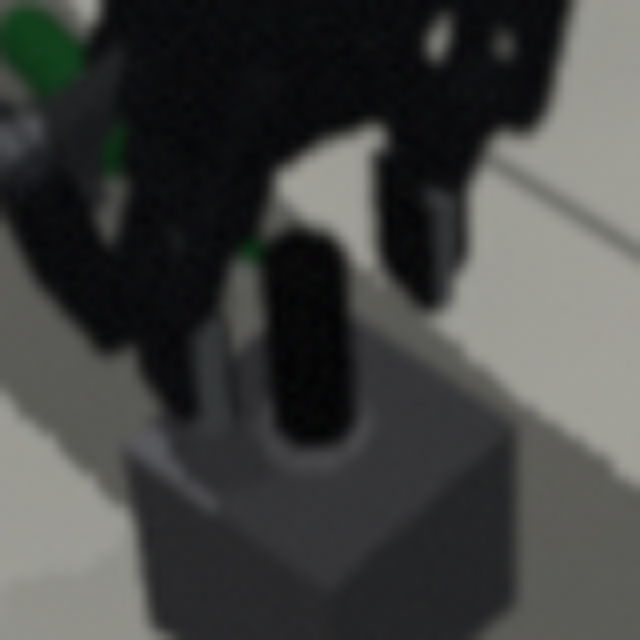

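The text would put the fingertips inside the holder block by now, yet there is no contact force, and depth shows tips at ≈0.105. So the image is right and the reported TCP height is about 41 mm low. I'll work in relative motion and keep descending.

play_rows(
  plan=[
    [0.2,0,0,-0.006,0],
    [0.2,0,0,-0.011,0],
    [0.2,0,0,-0.016,0],
    [0.2,0,0,-0.016,0],
    [0.2,0,0,-0.016,0],
  ],
)

```text
clock: 6.4
tcp_pos: [0.5174, -0.1018, 0.0498]
orientation: [1.359, 1.105, -1.36]
contact_force: [-0.6, 0.5, 0.3]
grip_width: 0.0514
```

```bash
python3 tip.py pics/s8.png
```

```text
[ 0.5176 -0.1018  0.05  ] [-0.02 -0.35  0.59]
```

View pics/s8.png

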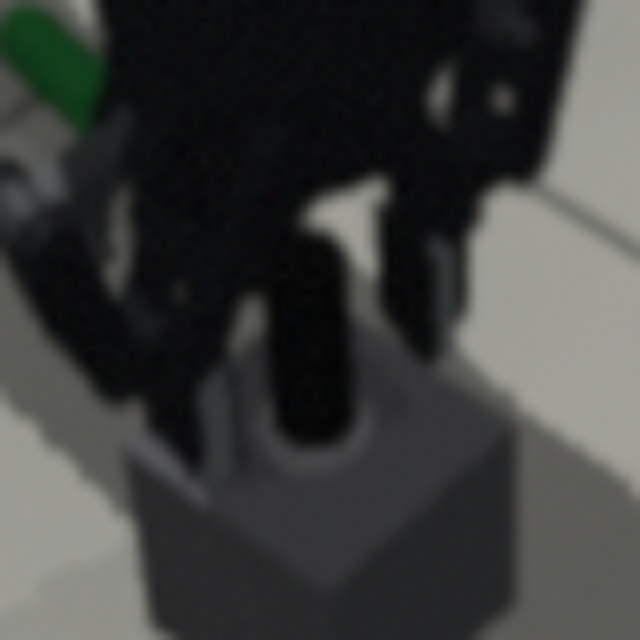

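play_rows(
  plan=[
    [0.0,0,0,-0.001,0],
    [-0.2,0,0,-0.001,0],
    [-0.4,0,0,-0.001,0],
    [-1,0,0,-0.001,0],
    [-1,0,0,-0.001,0],
    [-1,0,0,-0.001,0],
    [-1,0,0,-0.001,0],
    [-1,0,0,-0.001,0],
  ],
  force=50,
)

```text
clock: 7.25
tcp_pos: [0.5177, -0.1018, 0.0492]
orientation: [1.36, 1.104, -1.359]
contact_force: [-1.0, 0.7, 4.2]
grip_width: 0.0185
```

```bash
python3 tip.py pics/s9.png
```

```text
[ 0.5177 -0.1018  0.0492] [-1.74  0.56  4.4 ]
```

View pics/s9.png

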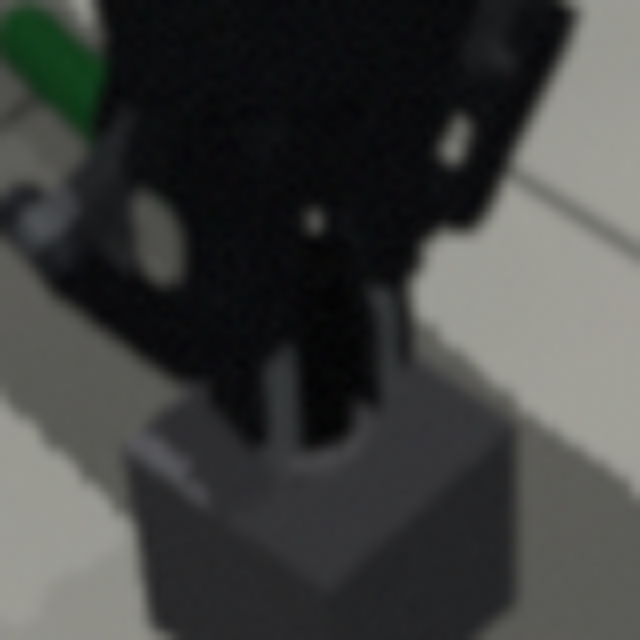

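play_rows(
  plan=[
    [-1,0,0,0.003,0],
    [-1,0,0,0.01,0],
    [-1,0,0,0.025,0],
    [-1,0,0,0.045,0],
    [-1,0,0,0.065,0],
    [-1,0,0,0.085,0],
    [-1,0,0,0.1,0],
    [-1,0,0,0.1,0],
    [-1,0,0,0.1,0],
  ],
  force=80,
)

```text
clock: 8.2
tcp_pos: [0.5174, -0.1019, 0.1489]
orientation: [1.36, 1.104, -1.359]
contact_force: [-0.2, 0.1, -1.3]
grip_width: 0.0184
```

Run:
```python
from h import *
o=r.get_obs();print(o['tcp_pos'],o['contact_force'],o['moment'],o['grip_width'])
f=r.grab_frame("scene");cv2.imwrite("pics/s10.png",f["pixels"][60:260,120:340].repeat(3,0).repeat(3,1))
for d in r.pinpoint(f,"pin_tip")[:3]:print(np.array(d["position"])*[512,384],d["conf"])
```

```text
[ 0.51736831 -0.10190464  0.14886833] [-0.24996052  0.06154736 -1.31668189] [0.00288714 0.04322783 0.02792979] 0.01836662223043189
[169.984  217.8048] 0.89
[267.008  234.2016] 0.76
[225.8944 176.9088] 0.58
```

View pics/s10.png

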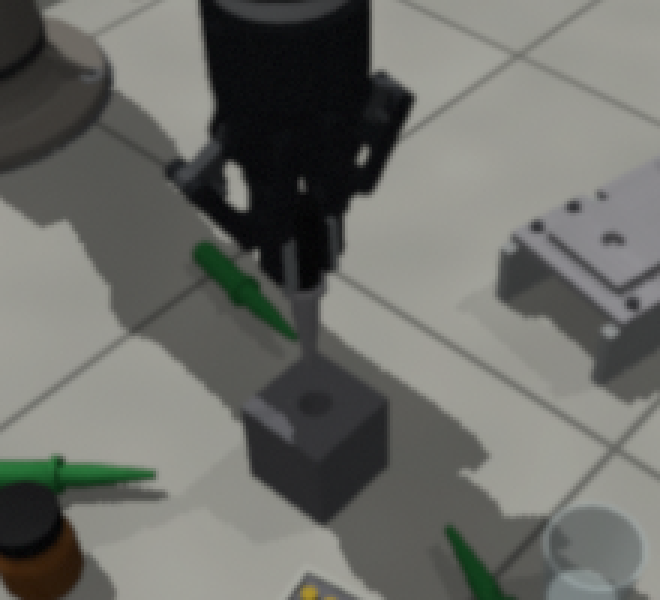

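play_rows(
  plan=[
    [-1,0.007,0.03,0,0],
    [-1,0.015,0.07,0,0],
    [-1,0.024,0.11,0,0],
    [-1,0.033,0.15,0,0],
    [-1,0.042,0.19,0,0],
    [-1,0.048,0.22,0,0],
    [-1,0.0533,0.2404,0,0],
    [-1,0.0533,0.2404,-0.005,0],
    [-1,0.0533,0.2404,-0.012,0],
    [-1,0.0533,0.2404,-0.012,0],
  ],
)

```text
clock: 9.3
tcp_pos: [0.5695, 0.1365, 0.1349]
orientation: [1.357, 1.104, -1.364]
contact_force: [-0.9, -0.6, -1.4]
grip_width: 0.0183
```

```bash
cat > look.py <<'E'
from h import *
import sys
o=r.get_obs();t=np.array(o['tcp_pos']);print(t.round(4),np.round(o['contact_force'],1),np.round(o['moment'],2),o['grip_width'],o['clock'])
f=r.grab_frame("scene");g=r.grab_frame("top")
for n,F in(("s",f),("t",g)):
    c=proj(F,[.571,.139,.075]).astype(int);print(n,c);h=28
    cv2.imwrite(f"pics/{sys.argv[1]}{n}.png",cv2.resize(F["pixels"][c[1]-h:c[1]+h,c[0]-h:c[0]+h],None,fx=12,fy=12,interpolation=cv2.INTER_CUBIC))
E
python3 look.py l1
```

```text
[0.5695 0.1365 0.1349] [-0.9 -0.6 -1.4] [-0.03  0.02 -0.04] 0.018318203025254245 9.3
s [323 137]
t [163 197]
```

View pics/l1s.png

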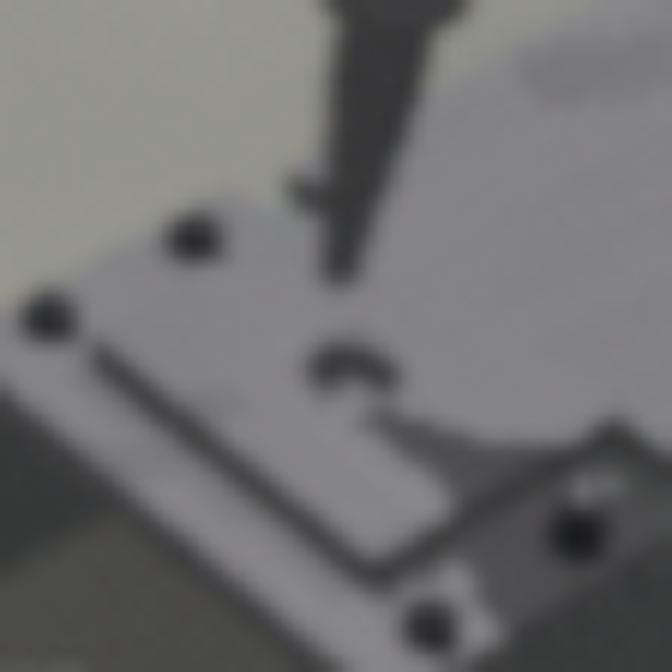

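View pics/l1t.png

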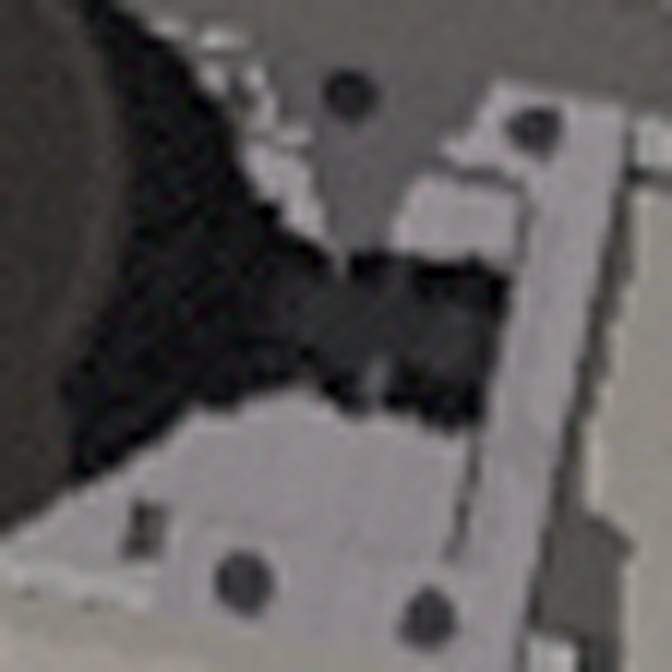

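Run:
```python
from h import *
o=r.get_obs();t=np.array(o['tcp_pos']);print(t)
f=r.grab_frame("scene");
im=f["pixels"][120:148,310:338];cv2.imwrite("pics/tipz.png",cv2.resize(im,None,fx=24,fy=24,interpolation=cv2.INTER_NEAREST))
for z in(.09,.094,.098):print(z,atz(f,(338/12+295-.5,283/12+109-.5),z))
# predicted projection of pin axis points & hole circles at scene
def tocrop(p):return ((np.array(p)+.5-[295,109])*12).round(0)
for z in(.094,.1,.12,.135):print(z,tocrop(proj(f,[t[0],t[1]-.0015,z])))
yv=np.array([.2045,.979])
for nm,c,z in(("tray",np.array([.5714,.1422]),.0685),("trayb",np.array([.5714,.1422]),.0600),("plate",np.array([.5714,.1422])-.0095*yv,.06)):
  for a in range(0,360,45):print(nm,a,tocrop(proj(f,[c[0]+.0085*np.cos(np.radians(a)),c[1]+.0085*np.sin(np.radians(a)),z])))
```

```text
[0.5704119  0.1368056  0.13623958]
0.09 [0.56812295 0.1365695  0.09      ]
0.094 [0.5702285  0.13241495 0.094     ]
0.098 [0.57233406 0.1282604  0.098     ]
0.094 [348. 275.]
0.1 [354. 248.]
0.12 [371. 157.]
0.135 [385.  86.]
tray 0 [395. 390.]
tray 45 [402. 366.]
tray 90 [381. 344.]
tray 135 [345. 335.]
tray 180 [314. 346.]
tray 225 [306. 370.]
tray 270 [327. 393.]
tray 315 [363. 402.]
trayb 0 [387. 426.]
trayb 45 [394. 402.]
trayb 90 [374. 379.]
trayb 135 [338. 371.]
trayb 180 [307. 382.]
trayb 225 [299. 406.]
trayb 270 [320. 429.]
trayb 315 [356. 437.]
plate 0 [348. 449.]
plate 45 [356. 424.]
plate 90 [335. 401.]
plate 135 [299. 393.]
plate 180 [268. 404.]
plate 225 [260. 428.]
plate 270 [280. 451.]
plate 315 [317. 460.]
```

View pics/tipz.png

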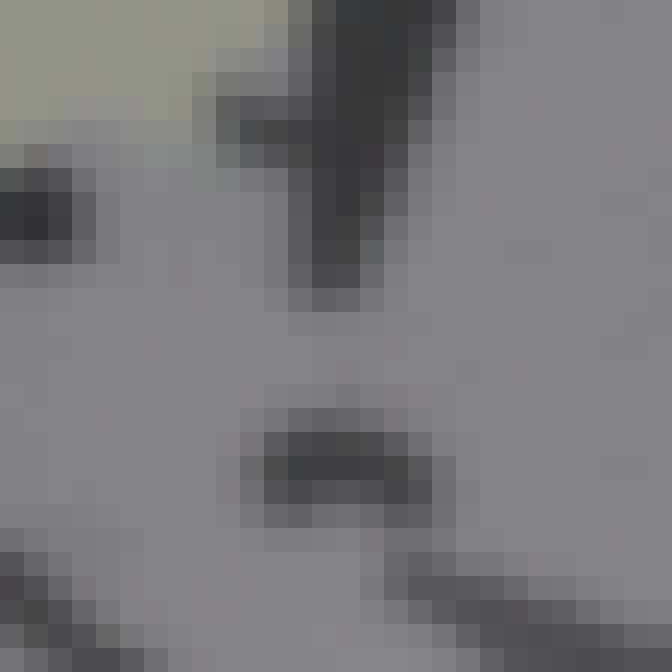

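play_rows(
  plan=[
    [-1,0.0005,0.002,-0.004,0],
    [-1,0.0005,0.003,-0.009,0],
    [-1,0.0005,0.003,-0.013,0],
    [-1,0.0005,0.003,-0.013,0],
    [-1,0.0005,0.003,-0.013,0],
    [-1,0.0005,0.003,-0.013,0],
  ],
)

```text
clock: 10.05
tcp_pos: [0.5715, 0.1416, 0.1241]
orientation: [1.36, 1.104, -1.359]
contact_force: [-0.4, 0.0, -1.5]
grip_width: 0.0181
```

```bash
cat > ax.py <<'E'
from h import *
o=r.get_obs();t=np.array(o['tcp_pos']);print(t.round(4),np.round(o['contact_force'],1),o['clock'],np.round(cv2.Rodrigues(np.array(o['orientation']))[0],4).tolist())
f=r.grab_frame("scene");c=proj(f,[.571,.139,.075]).astype(int);h=28
cv2.imwrite("pics/l2s.png",cv2.resize(f["pixels"][c[1]-h:c[1]+h,c[0]-h:c[0]+h],None,fx=12,fy=12,interpolation=cv2.INTER_CUBIC));print(c)
# shank pixel depth per row: darkest run; axis point
G=cv2.cvtColor(f["pixels"],cv2.COLOR_BGR2GRAY).astype(float);Z=f["z_map"]
cam=-np.array(f["R"]).T@np.array(f["t"])
for row in range(c[1]-28,c[1]+8,3):
    P=[(x,bydepth(f,(x,row))) for x in range(c[0]-12,c[0]+22)]
    Q=[(x,p) for x,p in P if p[1]<.150 and p[2]>.078 and Z[row,x]>0 and p[2]<.14 and p[1]>.11]
    if Q:
        xs=[q[0] for q in Q];A=np.array([q[1] for q in Q]);m=len(Q)//2;print(row,xs[0],xs[-1],A[m].round(4),np.median(A,0).round(4))
E
python3 ax.py
```

```text
[0.5715 0.1416 0.1241] [-0.4  0.  -1.5] 10.05 [[0.0002, 0.9788, -0.2047], [0.0, -0.2047, -0.9788], [-1.0, 0.0002, -0.0001]]
[323 137]
115 324 331 [0.5706 0.132  0.1387] [0.5706 0.133  0.138 ]
118 323 331 [0.5744 0.1313 0.1338] [0.5744 0.133  0.1312]
121 323 330 [0.575  0.1324 0.1259] [0.5742 0.1323 0.1248]
124 323 329 [0.5737 0.1333 0.1168] [0.5737 0.1333 0.1159]
127 323 328 [0.5741 0.135  0.1082] [0.5733 0.135  0.1076]
130 323 327 [0.5733 0.1348 0.0999] [0.5733 0.1354 0.0976]
133 323 325 [0.5721 0.1354 0.0907] [0.5721 0.1354 0.0904]
```

View pics/l2s.png

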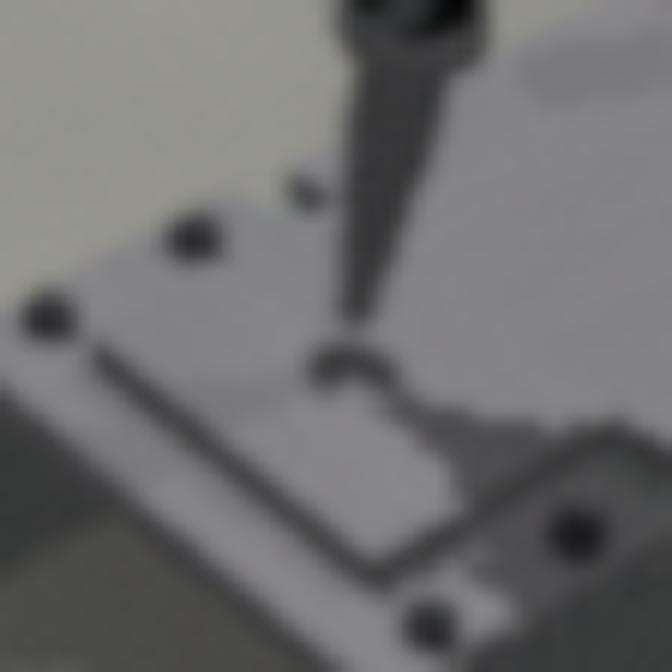

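play_rows(
  plan=[
    [-1,-0.0003,-0.0015,-0.003,0],
    [-1,-0.0003,-0.0015,-0.006,0],
    [-1,-0.0003,-0.0015,-0.009,0],
    [-1,-0.0003,-0.0015,-0.01,0],
    [-1,-0.0003,-0.0015,-0.01,0],
  ],
)

```text
clock: 10.6
tcp_pos: [0.5709, 0.14, 0.1137]
orientation: [1.359, 1.105, -1.36]
contact_force: [-1.0, 0.5, -1.0]
grip_width: 0.018
```

play_rows(
  plan=[
    [-1,0,0,-0.001,0],
    [-1,0,0,-0.002,0],
    [-1,0,0,-0.003,0],
    [-1,0,0,-0.003,0],
  ],
)

```text
clock: 11.0
tcp_pos: [0.571, 0.14, 0.1109]
orientation: [1.359, 1.105, -1.36]
contact_force: [0.6, 0.1, -0.5]
grip_width: 0.0183
```

play_rows(
  plan=[
    [-1,0,0,-0.001,0],
    [-1,0,0,-0.002,0],
    [-1,0,0,-0.003,0],
    [-1,0,0,-0.003,0],
  ],
)

```text
clock: 11.4
tcp_pos: [0.5709, 0.14, 0.1078]
orientation: [1.359, 1.105, -1.36]
contact_force: [-0.3, 0.2, -0.6]
grip_width: 0.0183
```

play_rows(
  plan=[
    [-1,0,0,-0.001,0],
    [-1,0,0,-0.002,0],
    [-1,0,0,-0.002,0],
  ],
)

```text
clock: 11.7
tcp_pos: [0.5709, 0.14, 0.1058]
orientation: [1.359, 1.105, -1.36]
contact_force: [-0.3, -0.8, -0.1]
grip_width: 0.0183
```

play_rows(
  plan=[
    [-1,0,0,-0.0007,0],
    [-1,0,0,-0.0015,0],
    [-1,0,0,-0.0015,0],
  ],
)

```text
clock: 12.0
tcp_pos: [0.5709, 0.1401, 0.1044]
orientation: [1.359, 1.105, -1.36]
contact_force: [-0.3, -0.5, -0.6]
grip_width: 0.0183
```

play_rows(
  plan=[
    [-1,0,0,-0.0007,0],
    [-1,0,0,-0.0015,0],
    [-1,0,0,-0.0015,0],
  ],
)

```text
clock: 12.3
tcp_pos: [0.571, 0.14, 0.1029]
orientation: [1.359, 1.105, -1.36]
contact_force: [-0.2, 0.8, -1.1]
grip_width: 0.0183
```

play_rows(
  plan=[
    [-1,0,0,-0.0007,0],
    [-1,0,0,-0.0015,0],
    [-1,0,0,-0.0015,0],
  ],
)

```text
clock: 12.6
tcp_pos: [0.571, 0.14, 0.1014]
orientation: [1.359, 1.105, -1.36]
contact_force: [-0.2, -0.0, -1.4]
grip_width: 0.0185
```

play_rows(
  plan=[
    [-1,0,0,-0.0007,0],
    [-1,0,0,-0.001,0],
    [-1,0,0,-0.001,0],
  ],
)

```text
clock: 12.9
tcp_pos: [0.571, 0.14, 0.1005]
orientation: [1.359, 1.104, -1.36]
contact_force: [-0.1, 0.3, -1.3]
grip_width: 0.0183
```

play_rows(
  plan=[
    [-1,0,0,-0.0007,0],
    [-1,0,0,-0.001,0],
    [-1,0,0,-0.001,0],
  ],
)

```text
clock: 13.2
tcp_pos: [0.571, 0.14, 0.0994]
orientation: [1.359, 1.104, -1.36]
contact_force: [-0.6, 0.2, -1.5]
grip_width: 0.0182
```

play_rows(
  plan=[
    [-1,0,0,-0.001,0],
    [-1,0,0,-0.002,0],
    [-1,0,0,-0.002,0],
  ],
)

```text
clock: 13.5
tcp_pos: [0.571, 0.1399, 0.0973]
orientation: [1.359, 1.104, -1.36]
contact_force: [-0.2, -1.1, -0.5]
grip_width: 0.0183
```

```bash
python3 ax.py
```

```text
[0.571  0.1399 0.0973] [-0.2 -1.1 -0.5] 13.5 [[-0.0002, 0.9788, -0.2048], [-0.0003, -0.2048, -0.9788], [-1.0, -0.0001, 0.0003]]
[323 137]
115 332 336 [0.5815 0.1443 0.1373] [0.5815 0.1449 0.1373]
118 318 333 [0.5791 0.1302 0.1371] [0.5761 0.1256 0.1361]
121 320 332 [0.5782 0.1219 0.1342] [0.5774 0.1267 0.1281]
124 321 331 [0.5763 0.1281 0.1216] [0.5763 0.1281 0.1204]
127 321 328 [0.5737 0.1314 0.1103] [0.5726 0.1315 0.1091]
130 321 328 [0.575  0.1314 0.103 ] [0.5745 0.1307 0.1008]
133 321 327 [0.5738 0.132  0.094 ] [0.5738 0.132  0.093 ]
136 321 325 [0.5727 0.1323 0.0849] [0.5727 0.1329 0.0852]
```

View pics/l2s.png

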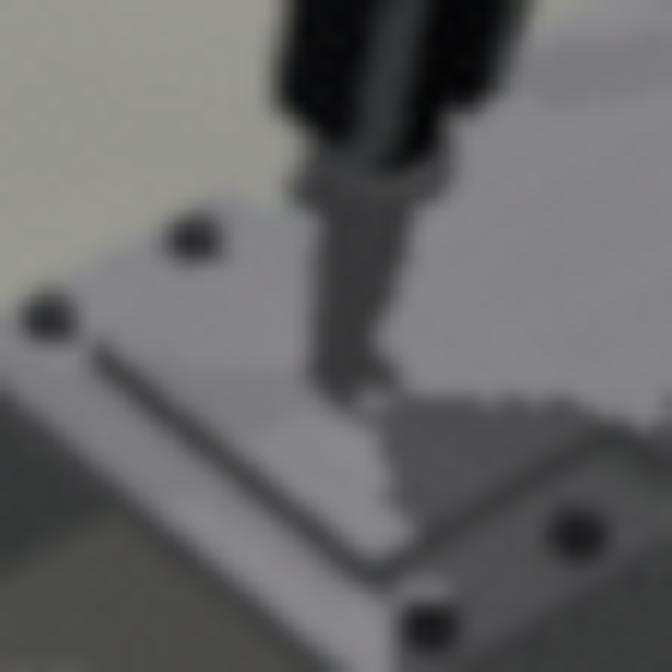

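The pin's point is inside the tray hole with hardly any force. Now I push on in small steps, yielding towards rack −y.

play_rows(
  plan=[
    [-1,0,0,-0.001,0],
    [-1,0,-0.0001,-0.002,0],
    [-1,0,-0.0001,-0.002,0],
  ],
)

```text
clock: 13.85
tcp_pos: [0.5712, 0.1398, 0.0956]
orientation: [1.36, 1.104, -1.36]
contact_force: [0.0, -1.7, -0.3]
grip_width: 0.0186
```

play_rows(
  plan=[
    [-1,0,-0.0001,-0.001,0],
    [-1,0,-0.0002,-0.002,0],
    [-1,0,-0.0002,-0.002,0],
  ],
)

```text
clock: 14.15
tcp_pos: [0.5714, 0.1398, 0.0939]
orientation: [1.36, 1.104, -1.359]
contact_force: [-1.3, -1.4, 4.8]
grip_width: 0.0182
```

play_rows(
  plan=[
    [-1,0,-0.0001,-0.001,0],
    [-1,0,-0.0002,-0.002,0],
    [-1,0,-0.0002,-0.002,0],
  ],
)

```text
clock: 14.45
tcp_pos: [0.5718, 0.1397, 0.0926]
orientation: [1.36, 1.104, -1.358]
contact_force: [-1.9, -2.5, 9.1]
grip_width: 0.0182
```

play_rows(
  plan=[
    [-1,0,-0.0004,-0.0005,0],
    [-1,0,-0.0006,-0.001,0],
    [-1,0,-0.0006,-0.001,0],
  ],
)

```text
clock: 14.75
tcp_pos: [0.572, 0.1395, 0.0919]
orientation: [1.361, 1.104, -1.357]
contact_force: [-1.9, -1.5, 10.6]
grip_width: 0.0179
```

play_rows(
  plan=[
    [-1,0,-0.0002,-0.001,0],
    [-1,0,-0.0003,-0.001,0],
    [-1,0,-0.0003,-0.001,0],
  ],
)

```text
clock: 15.05
tcp_pos: [0.572, 0.1393, 0.0908]
orientation: [1.361, 1.104, -1.357]
contact_force: [-1.5, -1.0, 9.0]
grip_width: 0.0179
```

play_rows(
  plan=[
    [-1,0,-0.0002,-0.001,0],
    [-1,0,-0.0003,-0.002,0],
    [-1,0,-0.0003,-0.002,0],
  ],
)

```text
clock: 15.35
tcp_pos: [0.572, 0.139, 0.0888]
orientation: [1.361, 1.104, -1.357]
contact_force: [-1.6, -0.8, 10.3]
grip_width: 0.0182
```

play_rows(
  plan=[
    [-1,0,-0.0002,-0.001,0],
    [-1,0,-0.0003,-0.002,0],
    [-1,0,-0.0003,-0.002,0],
  ],
)

```text
clock: 15.65
tcp_pos: [0.572, 0.1387, 0.0869]
orientation: [1.361, 1.104, -1.357]
contact_force: [-1.9, -1.7, 9.8]
grip_width: 0.0188
```

```bash
python3 ax.py | head -1;python3 - <<'E'
from h import *
o=r.get_obs();print(o['moment'],o['contact_force'])
E
```

```text
[0.572  0.1387 0.0869] [-1.9 -1.7  9.8] 15.65 [[0.0023, 0.9788, -0.2046], [0.0009, -0.2046, -0.9788], [-1.0, 0.002, -0.0013]]
[-0.47394297  0.47985941  0.00317897] [-1.38036651 -0.81330875 10.66734957]
```

View pics/l2s.png

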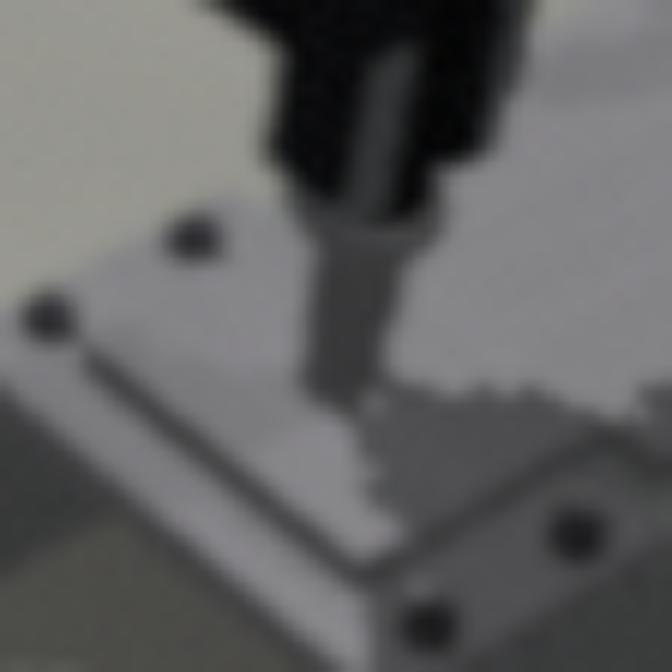

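The tray is being drawn in: its corner has moved from (375,580) to (362,580) at about 10 N. Continuing.

play_rows(
  plan=[
    [-1,-0.0003,-0.0002,-0.001,0],
    [-1,-0.0005,-0.0003,-0.002,0],
    [-1,-0.0005,-0.0004,-0.003,0],
    [-1,-0.0005,-0.0004,-0.003,0],
  ],
)

```text
clock: 16.1
tcp_pos: [0.5717, 0.1384, 0.0839]
orientation: [1.362, 1.104, -1.357]
contact_force: [-1.5, -0.8, 9.5]
grip_width: 0.0183
```

play_rows(
  plan=[
    [-1,-0.0001,-0.0002,-0.001,0],
    [-1,-0.0002,-0.0003,-0.002,0],
    [-1,-0.0002,-0.0004,-0.003,0],
    [-1,-0.0002,-0.0004,-0.003,0],
  ],
)

```text
clock: 16.5
tcp_pos: [0.5716, 0.1381, 0.0809]
orientation: [1.362, 1.104, -1.357]
contact_force: [0.2, -0.3, 9.5]
grip_width: 0.0181
```

play_rows(
  plan=[
    [-1,-0.0001,-0.0002,-0.001,0],
    [-1,-0.0001,-0.0003,-0.002,0],
    [-1,-0.0001,-0.0004,-0.003,0],
    [-1,-0.0001,-0.0004,-0.003,0],
  ],
)

```text
clock: 16.9
tcp_pos: [0.5714, 0.1377, 0.0779]
orientation: [1.362, 1.104, -1.357]
contact_force: [-1.2, -1.7, 9.4]
grip_width: 0.0184
```

play_rows(
  plan=[
    [-1,-0.0001,-0.0001,-0.001,0],
    [-1,-0.0001,-0.0003,-0.002,0],
    [-1,-0.0001,-0.0004,-0.003,0],
    [-1,-0.0001,-0.0005,-0.004,0],
    [-1,-0.0001,-0.0005,-0.004,0],
  ],
)

```text
clock: 17.4
tcp_pos: [0.5713, 0.1372, 0.0739]
orientation: [1.361, 1.104, -1.357]
contact_force: [-1.3, -1.7, 9.9]
grip_width: 0.018
```

play_rows(
  plan=[
    [-1,-0.0001,-0.0001,-0.001,0],
    [-1,-0.0001,-0.0003,-0.002,0],
    [-1,-0.0001,-0.0004,-0.003,0],
    [-1,-0.0001,-0.0005,-0.004,0],
    [-1,-0.0001,-0.0005,-0.004,0],
  ],
)

```text
clock: 17.9
tcp_pos: [0.5711, 0.1367, 0.0698]
orientation: [1.361, 1.104, -1.357]
contact_force: [-1.7, -0.6, 10.4]
grip_width: 0.0183
```

play_rows(
  plan=[
    [-1,-0.0001,-0.0001,-0.001,0],
    [-1,-0.0001,-0.0003,-0.002,0],
    [-1,-0.0001,-0.0004,-0.003,0],
    [-1,-0.0001,-0.0005,-0.004,0],
    [-1,-0.0001,-0.0005,-0.004,0],
  ],
)

```text
clock: 18.4
tcp_pos: [0.5709, 0.1362, 0.0656]
orientation: [1.361, 1.104, -1.357]
contact_force: [-2.2, -0.7, 8.9]
grip_width: 0.0184
```

```bash
python3 ax.py | head -1
```

```text
[0.5709 0.1362 0.0656] [-2.2 -0.7  8.9] 18.4 [[0.0021, 0.9788, -0.2046], [0.001, -0.2046, -0.9788], [-1.0, 0.0019, -0.0015]]
```

View pics/l2s.png

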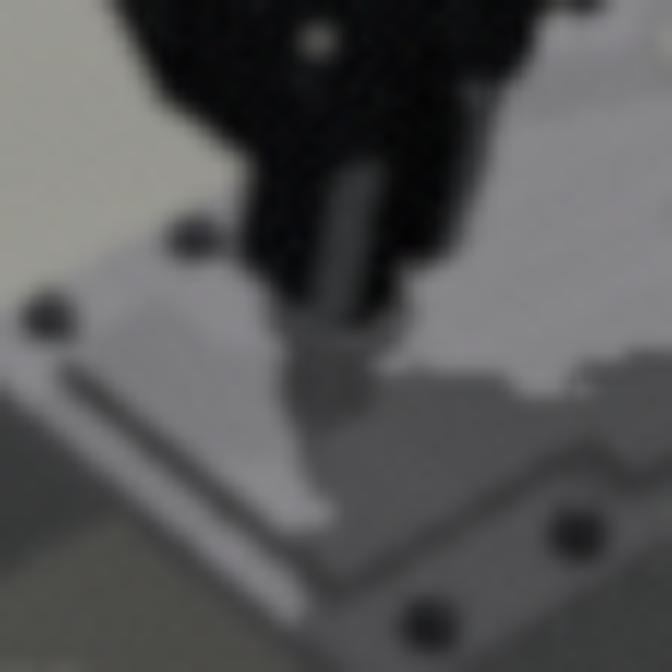

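play_rows(
  plan=[
    [-1,-0.0001,-0.0001,-0.001,0],
    [-1,-0.0002,-0.0003,-0.002,0],
    [-1,-0.0002,-0.0004,-0.003,0],
    [-1,-0.0002,-0.0005,-0.004,0],
    [-1,-0.0002,-0.0005,-0.004,0],
  ],
)

```text
clock: 18.95
tcp_pos: [0.5708, 0.1356, 0.0617]
orientation: [1.361, 1.104, -1.357]
contact_force: [-0.8, -1.5, 9.3]
grip_width: 0.0183
```

play_rows(
  plan=[
    [-1,-0.0001,-0.0001,-0.001,0],
    [-1,-0.0001,-0.0002,-0.002,0],
    [-1,-0.0001,-0.0003,-0.003,0],
    [-1,-0.0001,-0.0003,-0.003,0],
  ],
)

```text
clock: 19.35
tcp_pos: [0.5707, 0.1352, 0.0586]
orientation: [1.361, 1.104, -1.357]
contact_force: [-0.4, -1.8, 7.5]
grip_width: 0.0184
```

play_rows(
  plan=[
    [-1,0,0,-0.001,0],
    [-1,0,0,-0.002,0],
    [-1,0,0,-0.003,0],
    [-1,0,0,-0.003,0],
  ],
)

```text
clock: 19.75
tcp_pos: [0.5706, 0.1351, 0.0555]
orientation: [1.361, 1.104, -1.358]
contact_force: [-0.4, -1.2, 7.1]
grip_width: 0.0183
```

play_rows(
  plan=[
    [-1,0,0,-0.001,0],
    [-1,0,-0.0001,-0.002,0],
    [-1,0,-0.0002,-0.003,0],
    [-1,0,-0.0002,-0.003,0],
  ],
)

```text
clock: 20.15
tcp_pos: [0.5706, 0.135, 0.0524]
orientation: [1.361, 1.104, -1.357]
contact_force: [-1.6, -1.7, 7.8]
grip_width: 0.0181
```

play_rows(
  plan=[
    [-1,0,0,-0.001,0],
    [-1,0,-0.0001,-0.002,0],
    [-1,0,-0.0001,-0.002,0],
  ],
)

```text
clock: 20.45
tcp_pos: [0.5706, 0.135, 0.0504]
orientation: [1.361, 1.104, -1.357]
contact_force: [-0.3, -1.7, 7.0]
grip_width: 0.0182
```

```bash
python3 ax.py | head -1
```

```text
[0.5706 0.135  0.0504] [-0.3 -1.7  7. ] 20.45 [[0.0021, 0.9788, -0.2046], [0.001, -0.2046, -0.9789], [-1.0, 0.0018, -0.0014]]
```

View pics/l2s.png

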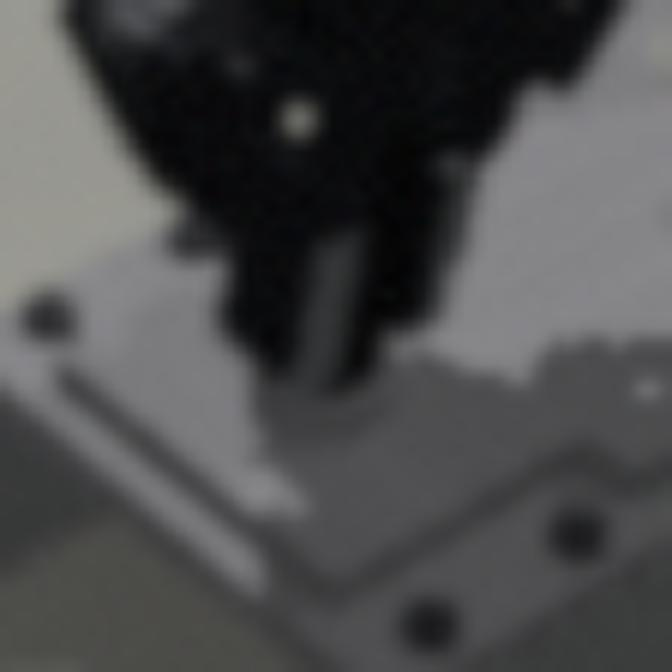

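play_rows(
  plan=[
    [-1,0,0,-0.0007,0],
    [-1,0,0,-0.0015,0],
    [-1,0,0,-0.0015,0],
  ],
)

```text
clock: 20.8
tcp_pos: [0.5706, 0.135, 0.049]
orientation: [1.361, 1.104, -1.357]
contact_force: [-0.5, -1.4, 8.4]
grip_width: 0.018
```

play_rows(
  plan=[
    [-1,0,0,-0.0005,0],
    [-1,0,0,-0.001,0],
    [-1,0,0,-0.001,0],
  ],
)

```text
clock: 21.1
tcp_pos: [0.5706, 0.135, 0.048]
orientation: [1.361, 1.104, -1.357]
contact_force: [-0.7, -2.0, 7.8]
grip_width: 0.0181
```

play_rows(
  plan=[
    [-1,0,0,-0.0005,0],
    [-1,0,0,-0.001,0],
    [-1,0,0,-0.001,0],
  ],
)

```text
clock: 21.4
tcp_pos: [0.5707, 0.135, 0.0477]
orientation: [1.361, 1.104, -1.357]
contact_force: [-3.8, -1.7, 13.5]
grip_width: 0.0183
```

play_rows(
  plan=[
    [-1,0,0,-0.0005,0],
    [-1,0,0,-0.001,0],
    [-1,0,0,-0.001,0],
  ],
)

```text
clock: 21.7
tcp_pos: [0.5708, 0.135, 0.0476]
orientation: [1.361, 1.103, -1.357]
contact_force: [-5.3, -2.6, 21.1]
grip_width: 0.0183
```

The collar is home: z stalled at 0.0476 (predicted 0.0477) and force rose to 21 N. I'll relax and release.

play_rows(
  plan=[
    [-1,0,0,0.001,0],
    [-1,0,0,0.002,0],
    [-1,0,0,0.002,0],
  ],
)

```text
clock: 22.0
tcp_pos: [0.5706, 0.135, 0.0478]
orientation: [1.361, 1.104, -1.357]
contact_force: [-0.9, -0.3, 7.5]
grip_width: 0.0184
```

play_rows(
  plan=[
    [-0.7,0,0,0,0],
    [-0.4,0,0,0,0],
    [-0.1,0,0,0,0],
    [0.2,0,0,0,0],
    [0.2,0,0,0,0],
    [0.2,0,0,0,0],
    [0.2,0,0,0,0],
    [0.2,0,0,0,0],
  ],
)

```text
clock: 22.8
tcp_pos: [0.5696, 0.1343, 0.047]
orientation: [1.359, 1.105, -1.359]
contact_force: [-0.2, 0.1, -0.2]
grip_width: 0.0512
```

```bash
python3 ax.py | head -1
```

```text
[0.5696 0.1343 0.047 ] [-0.2  0.1 -0.2] 22.8 [[-0.0, 0.9788, -0.2048], [0.0, -0.2048, -0.9788], [-1.0, -0.0, -0.0]]
```

View pics/l2s.png

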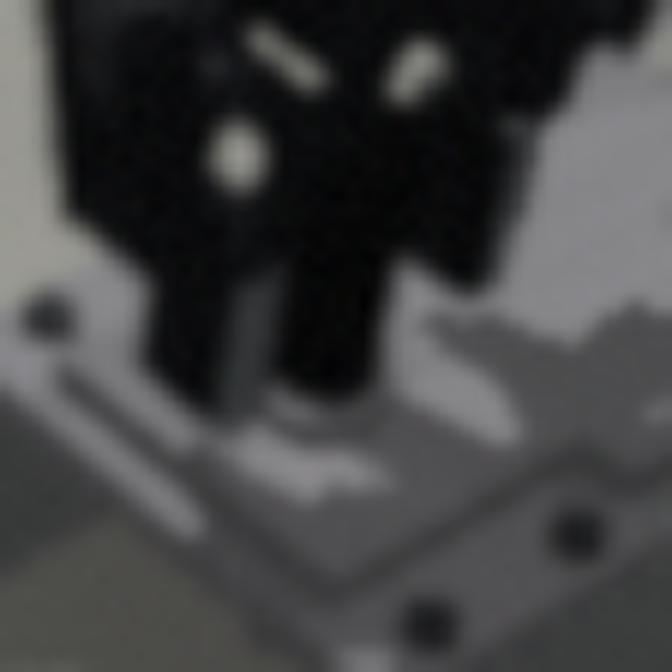

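play_rows(
  plan=[
    [0.2,0.0005,0.0005,0.005,0],
    [0.2,0.0005,0.0005,0.015,0],
    [0.2,0.0005,0.0005,0.03,0],
    [0.2,0.0005,0.0005,0.06,0],
    [0.2,0.0005,0.0005,0.1,0],
    [0.2,0.0005,0.0005,0.14,0],
    [0.2,-0.005,-0.03,0.15,0],
    [0.2,-0.01,-0.06,0.15,0],
    [0.2,-0.02,-0.1,0.15,0],
    [0.2,-0.03,-0.14,0.15,0],
  ],
)

```text
clock: 23.85
tcp_pos: [0.5396, -0.0067, 0.1988]
orientation: [1.36, 1.104, -1.357]
contact_force: [0.6, 0.0, -0.4]
grip_width: 0.0513
```

play_rows(
  plan=[
    [0.2,-0.01,-0.04,0,0],
    [0.2,-0.01,-0.08,0,0],
    [0.2,-0.01,-0.08,0,0],
    [0.2,-0.01,-0.08,0,0],
    [0.2,-0.01,-0.08,0,0],
  ],
)

```text
clock: 24.35
tcp_pos: [0.5301, -0.0842, 0.1978]
orientation: [1.359, 1.105, -1.357]
contact_force: [0.1, 0.1, 0.4]
grip_width: 0.0512
```

```bash
python3 ax.py | head -1; python3 look.py l9
python3 - <<'E'
from h import *
g=r.grab_frame("top");f=r.grab_frame("scene");cv2.imwrite("pics/end.png",f["pixels"])
for n,F in(("t",g),("s",f)):
  for l in("pin_grip","pin_tip","jar","tipbox","beaker"):
    for d in r.pinpoint(F,l)[:4]:
        p=np.array(d["position"])*[512,384];print(n,l,p.round(1),round(d["conf"],2),bydepth(F,np.clip(p,0,[511,383])).round(3))
E
```

```text
[ 0.5301 -0.0842  0.1978] [0.1 0.1 0.4] 24.35 [[0.0012, 0.9792, -0.203], [0.0007, -0.203, -0.9792], [-1.0, 0.001, -0.0009]]
[ 0.53   -0.0839  0.1976] [-0.5  0.6 -0.6] [ 0.04 -0.02 -0.01] 0.051289674575678824 24.4
s [323 137]
t [163 197]
t pin_grip [274.6 144. ] 0.63 [ 0.704 -0.116  0.016]
t pin_grip [161.  196.9] 0.52 [0.568 0.132 0.128]
t pin_grip [329.2 281.3] 0.44 [ 0.463 -0.123  0.626]
t pin_grip [233.8 291.5] 0.43 [ 0.455 -0.046  0.618]
t jar [334.9 250.8] 0.89 [ 0.447 -0.247  0.064]
t jar [161.5 198.4] 0.73 [0.565 0.13  0.13 ]
t jar [169.7 198.7] 0.47 [0.568 0.125 0.075]
t tipbox [319.8 173.2] 0.77 [ 0.554 -0.123  0.595]
t beaker [258.  142.7] 0.6 [ 0.71  -0.075  0.004]
s pin_grip [193.8 150.4] 0.92 [ 0.352 -0.029  0.019]
s pin_grip [294.6 277.9] 0.83 [ 0.705 -0.13   0.02 ]
s pin_grip [324.6 130. ] 0.6 [0.576 0.128 0.106]
s pin_grip [119.4 216.9] 0.58 [ 0.376 -0.249  0.019]
s pin_tip [167.9 218.3] 0.84 [ 0.447 -0.188  0.018]
s pin_tip [217.4 171.3] 0.74 [ 0.433 -0.038  0.017]
s pin_tip [266.6 234.8] 0.66 [ 0.606 -0.084  0.001]
s jar [133.4 251.9] 0.83 [ 0.466 -0.282  0.033]
s tipbox [223.7 297.3] 0.88 [ 0.648 -0.243  0.047]
s beaker [313.  261.6] 0.6 [ 0.715 -0.097  0.043]
```

View pics/l9s.png

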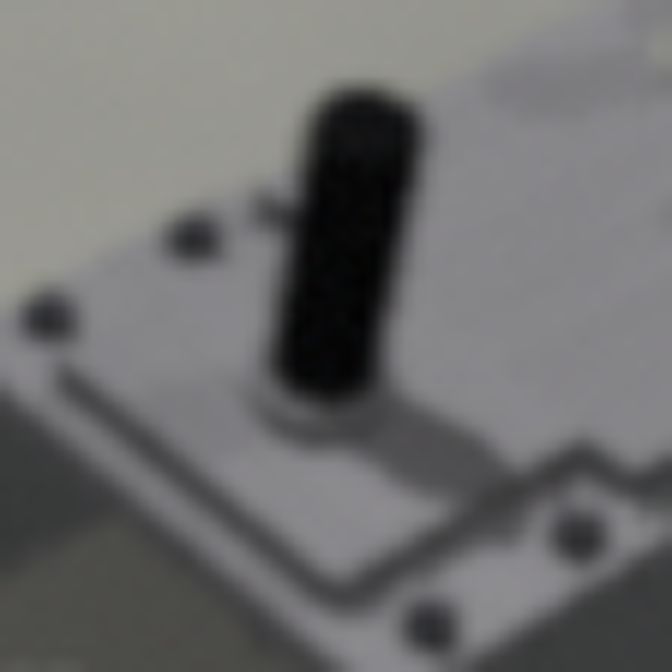

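View pics/l9t.png

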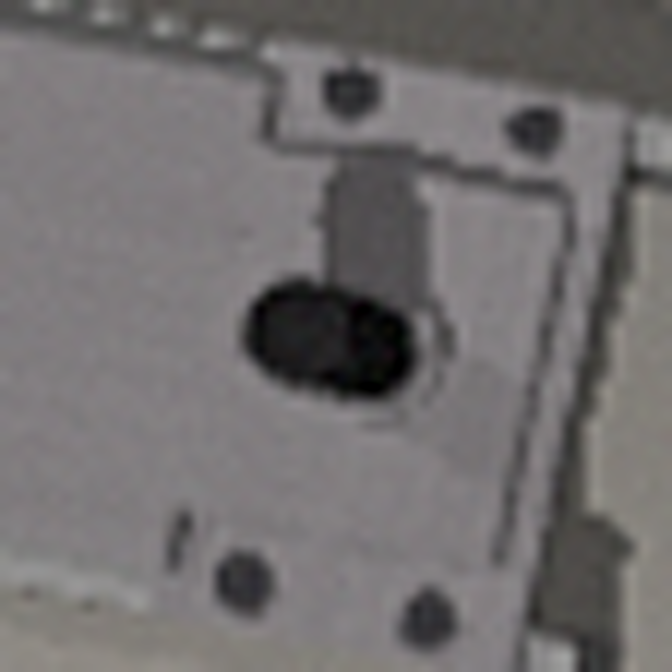

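View pics/end.png

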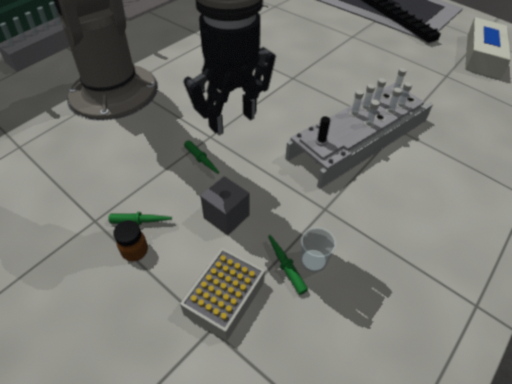

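The pin stands upright at scene crop (345,240). Its collar is flat on the tray and its top is at z≈0.129, where it should be. The bystanders haven't moved and the arm is clear, so I'm handing in.

```bash
python3 -c "
from bench import r
print(r.hand_in())"
```

```text
the job is handed in; nothing more can be done
None
```

I took the black-handled steel pin from the holder, found both holes with its point, and pushed it down until the collar sat home on the tray. I then let go, backed the arm away and handed in at about 24.5 s. No verdict was reported.

**Insertion:** Pushing took about 7–10 N, while the arm gave way along the rack's −y. The arm's height reading was about 0.051 m when the pin first met resistance. Force rose to 21 N as the collar seated, at a TCP height of 0.0476 (0.0477 predicted).

**Last checks:**
- The pictures show the pin upright with its collar flat on the tray and its top at z ≈ 0.13.
- The tray corner moved by about the full 9.5 mm. I did not measure the final alignment directly.
- The jar and beaker read within about 10 mm of where they started. The tip box did too from the scene camera; the arm hid it from the top camera.

**What disagreed:**
- **Tool height:** Images and depth put the fingertips about 40 mm higher than the reported TCP and tool text imply. I went by the pictures, stepping down under force watch and using relative motion only.
- **Cameras:** The two views differed by 1–2 mm in y, so I finished the alignment by feel.
- **Green look-alikes:** All three toppled early in the run. The arm was about 0.2 m up at the time, so they seem to have fallen on their own.

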